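# Restock the jam carousel and turn it to the customers

### The arm

A 6-joint arm with a two-finger parallel gripper is mounted at the origin on the work surface. World frame = base frame: x ahead of the robot, y to its left, z up, the work surface at z = 0. Lengths are in m, angles in degrees, forces in N, time in s.
With the tool pointing down it reaches from about 0.35 to 0.875 m from the base axis. Payload 4.2 kg.
Tool frame: the origin (TCP) lies on the centre line of the jaws, within the pads' length; the fingertips stand tip_reach ahead of it and the grasp point (between the pads) is the TCP (tip_reach is the distance from the TCP to the fingertips, in m); z points along the fingers, y is the line along which they close (so a half turn about z gives the same grasp; the last joint's range is limited). The gripper opens to 87 mm and grips with 3 to 60 N. Pads are 19 mm wide; open, the fingers measure 117 mm over their backs; the gripper's body (75 mm by 190 mm) begins 51 mm behind the grasp point.
Start: joints at [-61.272, 22.042, 0.453, 0, -68.411, -14.817], TCP at [0.15, -0.607, 0.242] pointing down, gripper open.
Joint ranges: [-179.83, 179.83], [-69.29, 118.12], [-61.27, 80.66], [-181.25, 117.63], [-171.15, -9.14], [-177.46, 177.46]. Speed limits (degrees/s): [159.86, 159.86, 180, 180, 180, 180].

### API

Orientations are given as a 3x3 rotation matrix whose columns are the frame's x, y, z axes.
In Python, from station import sense, capture, finish_job, tip_reach gives the robot as it stands.
- The arm moves only by the tool arm_command, never from a script. Its argument "deltas" is a list of rows, each a list of 7 numbers: the turn, a rotation vector about the tool's x, y, z in rad, then the shift along the tool's x, y, z in cm, then the closure, from -1 (fully open) to 1 (shut), so that 0 is half open. In form: [[rx, ry, rz, dx, dy, dz, hand], ...]. A call has 1 to 8 rows; each row is the pose to reach, as a shift and turn from the pose commanded when the call began, along the tool's axes at that moment; what a row does not reach only later rows make up. A row lasts 1/12 s, in which the tool goes at most 41.7 mm and 7.16 degrees, less where a joint would pass 70% of its speed; a pose out of reach is approached as far as the arm can. A call with a gripper value outside its range is refused whole. The fingers move at their own pace and stop on an object; the grip force is fixed at half the most. Time passes only in rows, so rows that repeat a pose let the fingers close. It gives the time, the measured TCP pose, the force, the opening and the grip force at its end, in the units of the state.
- sense(): the state, without advancing time (a new reading comes with each control period).
- capture(name): name is "side" or "top"; returns a dict with "pixels" (384x512x3 uint8, blue, green, red), "fovy" (degrees; the focal length in pixels is half the picture's height over the tangent of half this angle, whatever the lens; pixels are square), "cx", "cy" (the principal point, pixels), "rvec" (rotation vector, rad) and "tvec" (3), from world to camera coordinates, as OpenCV has them. Camera axes: x right, y down, z forward; pixel columns grow to the right and rows downward; lengths in m; the calibration is good to about 2 mm. A picture is of the moment at which its call begins. There is no depth.
- finish_job(): hands the job in; it is judged then, once.
The state is a dict: "time_s": time; "joints": joint angles; "joint_velocities": joint speeds; "effort": joint torques, N m; "tcp_pos": TCP position; "ee_rot": TCP orientation; "wrist_force": force on the tool from outside, world axes, zero at the start; "moment": the same for the moment, N m; "gripper_width": opening from 0.0 (shut) to 1.0 (fully open); "gripper_force": force on a finger pad.
Only numpy, scipy, OpenCV 4.12 (cv2) and the standard library are available. Lean on these libraries where they do the work, as an engineer would, in place of code of your own. Each camera call takes 0.05 s, during which the arm holds its last target. There are 200 camera calls.

### The job

Clear the empty glass jars off the tasting carousel into the plywood returns crate and stand every full jar from the cork mat upright in the middle of a disc of its own colour (red jam on red, amber marmalade on amber), all while the discs still face you. Then slowly turn the carousel (it has an upright handle) half a turn counterclockwise until it sits in its detent with the jars towards the customers and still on their discs. The jars are thin glass: grip them lightly, set them down gently, and leave everything else on the counter where it is.

Things in the scene. Friction and masses are not known exactly. Their poses are not given: they have to be found in the camera images.
- carousel: steel foot of the tasting carousel, fixed to the counter (the foot and its axis never move). Origin: on the turning axis, at counter height. The wooden plate it carries, 310 mm across, has its top 36 mm above the counter, with a flat cap 48 mm across and 10 mm high in the middle.
- plate (a joint): angle of the carousel's wooden plate, rad: 0 = seats towards the staff (robot) as at the start, pi (3.14) = half a turn counterclockwise seen from above, seats towards the customers. It turns only between stops just outside these two ends. Soft detents at 0, pi/2 and pi draw it in from up to about 0.7 rad either side and hold it (at most 0.22 N m, about 2 N at the handle). Turn it slowly, below 1.5 rad/s.
- knob (a point): grip point of the upright steel handle of the plate: round post 18 mm in diameter, 70 mm tall, 125 mm from the turning axis, opposite the seats; top 106 mm above the counter, this point 85 mm above the counter on the post's axis. It goes round with the plate.
- seat0 (a point): centre of a red disc painted flat on the plate, 66 mm across, 105 mm from the turning axis, 45 degrees from the next; at the plate's top, 36 mm above the counter. It goes round with the plate. A jar of that colour stands here.
- seat1 (a point): centre of an amber disc painted flat on the plate, 66 mm across, 105 mm from the turning axis, 45 degrees from the next; at the plate's top, 36 mm above the counter. It goes round with the plate. A jar of that colour stands here.
- seat2 (a point): centre of a red disc painted flat on the plate, 66 mm across, 105 mm from the turning axis, 45 degrees from the next; at the plate's top, 36 mm above the counter. It goes round with the plate. A jar of that colour stands here.
- seat3 (a point): centre of an amber disc painted flat on the plate, 66 mm across, 105 mm from the turning axis, 45 degrees from the next; at the plate's top, 36 mm above the counter. It goes round with the plate. A jar of that colour stands here.
- red1: jar, 56 mm across and 68 mm high, red jam with a red lid, paper label, about 0.19 kg, standing on the cork mat at the start; grip it anywhere on its round side. Origin: centre of its underside, z up. May be absent. Glass: grip it lightly, the sum of both fingers' push on it must stay below 80 N (40 N a finger), and press it on a surface with less than 50 N; do not let it drop.
- red2: jar, 56 mm across and 68 mm high, red jam with a red lid, paper label, about 0.19 kg, standing on the cork mat at the start; grip it anywhere on its round side. Origin: centre of its underside, z up. May be absent. Glass: grip it lightly, the sum of both fingers' push on it must stay below 80 N (40 N a finger), and press it on a surface with less than 50 N; do not let it drop.
- amber1: jar, 56 mm across and 68 mm high, amber marmalade with a yellow lid, paper label, about 0.19 kg, standing on the cork mat at the start; grip it anywhere on its round side. Origin: centre of its underside, z up. May be absent. Glass: grip it lightly, the sum of both fingers' push on it must stay below 80 N (40 N a finger), and press it on a surface with less than 50 N; do not let it drop.
- amber2: jar, 56 mm across and 68 mm high, amber marmalade with a yellow lid, paper label, about 0.19 kg, standing on the cork mat at the start; grip it anywhere on its round side. Origin: centre of its underside, z up. May be absent. Glass: grip it lightly, the sum of both fingers' push on it must stay below 80 N (40 N a finger), and press it on a surface with less than 50 N; do not let it drop.
- empty1: jar, 56 mm across and 68 mm high, clear and empty with a bare metal lid, no label, 0.12 kg, standing on a seat of the carousel at the start; grip it anywhere on its round side. Origin: centre of its underside, z up. May be absent. Glass: grip it lightly, the sum of both fingers' push on it must stay below 80 N (40 N a finger), and press it on a surface with less than 50 N; do not let it drop.
- empty2: jar, 56 mm across and 68 mm high, clear and empty with a bare metal lid, no label, 0.12 kg, standing on a seat of the carousel at the start; grip it anywhere on its round side. Origin: centre of its underside, z up. May be absent. Glass: grip it lightly, the sum of both fingers' push on it must stay below 80 N (40 N a finger), and press it on a surface with less than 50 N; do not let it drop.
- empty3: jar, 56 mm across and 68 mm high, clear and empty with a bare metal lid, no label, 0.12 kg, standing on a seat of the carousel at the start; grip it anywhere on its round side. Origin: centre of its underside, z up. May be absent. Glass: grip it lightly, the sum of both fingers' push on it must stay below 80 N (40 N a finger), and press it on a surface with less than 50 N; do not let it drop.
- crate: open plywood returns crate for the empties, fixed, 210 x 210 mm and 45 mm high outside, walls 7 mm, floor 7 mm. Origin: centre of its underside, axes along its sides.
- mat: thin cork mat, 200 x 200 mm, flat on the counter, fixed, where the full jars stand at the start about 95 mm apart. Origin: its centre at counter height.
- syrup: amber syrup bottle, 60 mm across, 170 mm high; not part of the job, leave it where it is. Origin: its underside, centre.
- tin: tin can with a paper label, 70 mm across, 90 mm high; not part of the job, leave it where it is. Origin: its underside, centre.
- bowl: blue bowl, 100 mm across, 45 mm high; not part of the job, leave it where it is. Origin: its underside, centre.
- spoon: wooden spoon lying on the counter; not part of the job, leave it where it is. Origin: its underside (the middle of its length).
- roll: roll of labels, 64 mm across, 30 mm high; not part of the job, leave it where it is. Origin: its underside, centre.
- pickle: jar of green pickle with a green lid, 56 mm across, 68 mm high; not part of the job, leave it where it is. Origin: its underside, centre.
- tag: black price tag block, 50 x 35 x 18 mm; not part of the job, leave it where it is. Origin: its underside, centre.

How it is judged:
By the outcome, as a careful person would: the job done as asked, in the order asked, and still so for the second after the job is handed in, with the robot touching nothing.
Of red1, red2, amber1, amber2 only 3 to 4 are there at a start; the rules pass over those that are not, and their reading is None.
Of empty1, empty2, empty3 only 2 to 3 are there at a start; the rules pass over those that are not, and their reading is None.
At some moment in a run one of red1, red2, amber1, amber2, empty1, empty2, empty3 may be knocked a few centimetres aside while the robot is not near it.
It also fails if it takes over 210 s, if anything falls off the work surface, if the arm or the gripper's body presses on something with over 40 N, if the wrist force passes 120 N, or if a joint passes its speed limit or range.

## Working session

There is one attempt and no reset: what is moved stays moved. The work goes in short steps, Python scripts to look and compute and a tool call to move; the robot and the scene stay as the last step left them, time stands still between calls to the robot, and variables do not carry over. Pictures are saved under pics/ and viewed, at most 14 in all, crops included, and the job is handed in when it is done.

Besides the shell and the picture viewer there is one more tool, called after "Emit:" in YAML: its name, and indented under it one key for each argument. arm_command: Moves the arm, as the interface text tells. Its arguments: {"type":"object","properties":{"deltas":{"type":"array"}},"required":["deltas"]}

```bash
mkdir -p pics; ls; cat > h.py <<'E'
import numpy as np, cv2
from station import sense, capture, finish_job, tip_reach
def cam(name, save=None):
    c=capture(name); c['pixels']=np.asarray(c['pixels'],np.uint8).copy()
    if save: cv2.imwrite('pics/'+save,c['pixels'])
    return c
def ray(c,u,v):
    h=c['pixels'].shape[0]; f=h/2/np.tan(np.radians(c['fovy'])/2)
    R=cv2.Rodrigues(np.array(c['rvec'],float))[0]; t=np.array(c['tvec'],float).ravel()
    return -R.T@t, R.T@np.array([(u-c['cx'])/f,(v-c['cy'])/f,1])
def onplane(c,u,v,z):
    o,d=ray(c,u,v); return o+d*(z-o[2])/d[2]
def proj(c,p):
    h=c['pixels'].shape[0]; f=h/2/np.tan(np.radians(c['fovy'])/2)
    K=np.array([[f,0,c['cx']],[0,f,c['cy']],[0,0,1.]])
    return cv2.projectPoints(np.array(p,float).reshape(-1,1,3),np.array(c['rvec'],float),np.array(c['tvec'],float),K,None)[0].reshape(-1,2)
E
python3 - <<'E'
from h import *
for n in('top','side'):
    c=cam(n,n+'0.png'); print(n,{k:v for k,v in c.items() if k!='pixels'}, ray(c,256,192))
s=sense(); print(tip_reach,{k:np.round(v,3).tolist() for k,v in s.items()})
E
```

```text
pics
top {'fovy': 55.848364611909574, 'cx': 253.15788476652565, 'cy': 188.7423295984571, 'rvec': array([ 2.14785075, -2.10140383,  0.18228287]), 'tvec': array([0.00354395, 0.56571574, 0.86872651])} (array([0.40244315, 0.0074724 , 0.95536186]), array([ 0.16869135,  0.00114379, -0.98574051]))
side {'fovy': 46.39476950911113, 'cx': 255.64758353352968, 'cy': 188.18669752845977, 'rvec': array([ 0.62910311, -2.51186112,  1.38041612]), 'tvec': array([0.49426945, 0.20236991, 0.94463035])} (array([0.13781564, 0.84292828, 0.66937368]), array([ 0.3726668 , -0.74900641, -0.5478886 ]))
0.019 {'time_s': 0.1, 'joints': [-61.272, 22.085, 0.387, -0.025, -68.412, -14.817], 'joint_velocities': [0.016, -0.117, 0.137, 0.176, 0.016, 0.142], 'effort': [-0.0, -39.169, 18.793, 4.232, 0.013, -0.0], 'tcp_pos': [0.15, -0.606, 0.241], 'ee_rot': [[-0.971, -0.24, -0.001], [-0.24, 0.971, 0.002], [0.0, 0.002, -1.0]], 'wrist_force': [0.064, -0.254, -0.189], 'moment': [0.053, 0.054, 0.036], 'gripper_force': 0.0, 'gripper_width': 1.003}
```

View pics/top0.png

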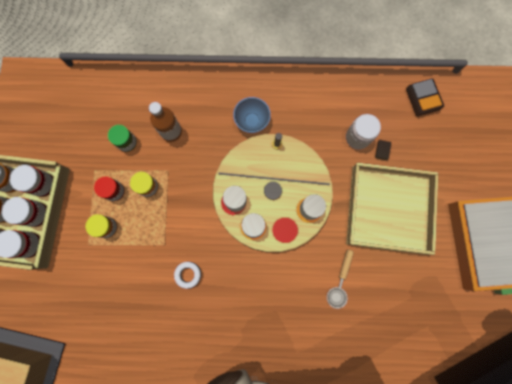

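View pics/side0.png

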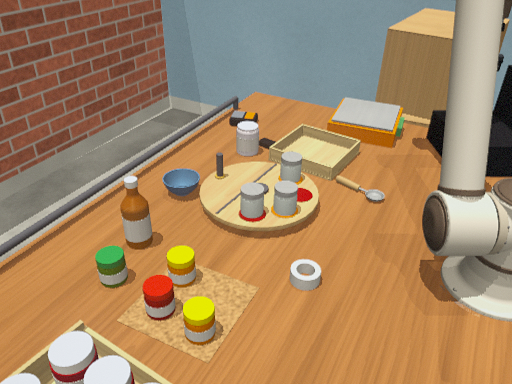

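The top view shows three empties on the carousel at about (234,200), (253,226) and (314,206). The free red disc is at (285,230), the handle at (278,138) and the cap at (273,190). On the mat, the red jar is at (106,187) and the ambers at (143,183) and (98,226). The crate is centred near (394,209). The side view agrees.

```bash
cat >> h.py <<'E'
def blobs(c,lo,hi,box,amin=60):
    hsv=cv2.cvtColor(c['pixels'],cv2.COLOR_BGR2HSV); m=cv2.inRange(hsv,np.array(lo),np.array(hi))
    z=np.zeros_like(m); u0,v0,u1,v1=box; z[v0:v1,u0:u1]=m[v0:v1,u0:u1]
    n,l,st,ce=cv2.connectedComponentsWithStats(z)
    return [(st[i,4],st[i,:4].tolist(),ce[i]) for i in range(1,n) if st[i,4]>=amin]
E
python3 - <<'E'
from h import *
c=cam('top')
def show(n,lo,hi,box,z,amin=60):
    for a,b,ce in blobs(c,lo,hi,box,amin): print(n,a,b,ce.round(1),onplane(c,*ce,z).round(4))
M=(85,165,172,250); C=(210,130,340,255)
show('yel',(22,170,120),(35,255,255),M,.068)
show('red',(0,190,90),(4,255,255),M,.068)
show('reddisc',(0,190,90),(4,255,255),C,.036,30)
show('grey/lid',(0,0,130),(180,60,255),C,.104)
show('cap',(0,0,60),(180,70,125),C,.046,30)
show('plate',(15,40,120),(30,160,255),C,.036,500)
show('crate',(15,40,100),(30,170,255),(340,155,450,262),.045,300)
show('knob',(0,0,0),(180,255,75),(265,128,295,150),.106,10)
hsv=cv2.cvtColor(c['pixels'],cv2.COLOR_BGR2HSV)
for p in[(143,183),(106,187),(285,230),(273,190),(230,195),(314,202),(278,138),(250,170)]: print(p,hsv[p[1],p[0]])
big=cv2.resize(c['pixels'][125:260,80:340],None,fx=3,fy=3,interpolation=cv2.INTER_CUBIC); cv2.imwrite('pics/crop.png',big)
E
```

```text
yel 351 [131, 173, 22, 21] [141.4 182.7] [0.5718 0.2956 0.068 ]
yel 403 [85, 215, 24, 22] [ 96.6 225.3] [0.4632 0.3972 0.068 ]
red 358 [95, 177, 22, 21] [105.4 187. ] [0.559  0.3847 0.068 ]
grey/lid 425 [223, 186, 23, 23] [234.1 196.8] [0.5354 0.0603 0.104 ]
grey/lid 428 [302, 194, 24, 24] [313.7 205.6] [ 0.5183 -0.1288  0.104 ]
grey/lid 436 [242, 213, 23, 24] [253.  224.6] [0.4705 0.0139 0.104 ]
cap 36 [242, 130, 20, 3] [251.1 131. ] [0.7204 0.0248 0.046 ]
cap 215 [265, 182, 16, 17] [272.5 190.4] [ 0.5631 -0.0335  0.046 ]
cap 37 [301, 205, 13, 14] [305.  213.3] [ 0.5063 -0.116   0.046 ]
plate 8950 [212, 133, 121, 120] [272.7 187.6] [ 0.5723 -0.0343  0.036 ]
crate 6814 [346, 162, 93, 93] [392.  209.2] [ 0.5216 -0.3355  0.045 ]
knob 18 [276, 140, 4, 6] [277.2 142. ] [ 0.6726 -0.0407  0.106 ]
(143, 183) [ 30 174 209]
(106, 187) [  2 203 205]
(285, 230) [  2 181 193]
(273, 190) [ 15  23 110]
(230, 195) [ 22  19 205]
(314, 202) [ 21  21 193]
(278, 138) [10 32 97]
(250, 170) [ 22 108 206]
```

View pics/crop.png

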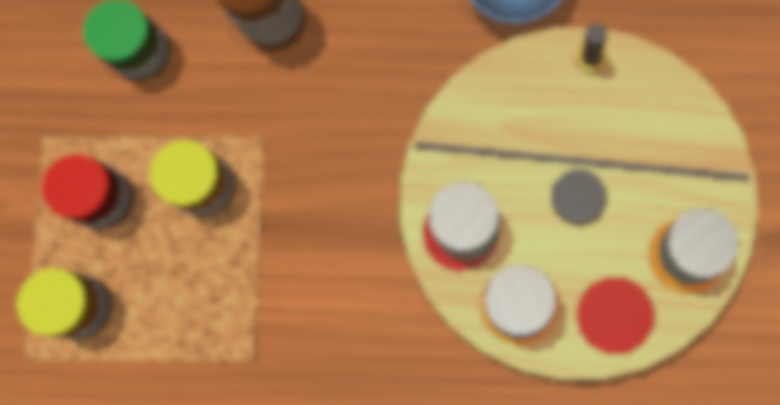

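The crop confirms four seats from left to right: red, amber, red (free), amber. The knob top is at crop (594,33), which is pixel (278,136).

```bash
cat > m.py <<'E'
from h import *
c=cam('top')
C0=[b for b in blobs(c,(0,0,60),(180,70,125),(258,175,288,205),60)][0][2]; C0=onplane(c,*C0,.046); print('cap',C0.round(4))
def show(n,lo,hi,box,z,amin=60):
    for a,b,ce in blobs(c,lo,hi,box,amin): print(n,a,b,ce.round(1),onplane(c,*ce,z).round(4))
show('yel',(22,120,120),(35,255,255),(75,165,172,250),.068,200)
show('red',(0,175,130),(5,255,255),(75,165,172,250),.068,200)
show('reddisc',(0,160,130),(5,255,255),(265,212,305,250),.036,100)
show('knob',(0,0,0),(180,90,120),(268,128,295,150),.09,10)
d=[b for b in blobs(c,(0,160,130),(5,255,255),(265,212,305,250),100)][0][2]; d=onplane(c,*d,.036)
v=(d-C0)[:2]; print('disc r',np.hypot(*v),'ang',np.degrees(np.arctan2(v[1],v[0])))
k=onplane(c,278,136,.1); w=(k-C0)[:2]; print('knob',k,np.hypot(*w),np.degrees(np.arctan2(w[1],w[0])))
hsv=cv2.cvtColor(c['pixels'],cv2.COLOR_BGR2HSV)
m=cv2.inRange(hsv,(18,40,90),(32,170,255)); m[:, :344]=0; m[:,445:]=0; m[:155]=0; m[262:]=0
cn=max(cv2.findContours(m,0,2)[0],key=cv2.contourArea); r=cv2.boxPoints(cv2.minAreaRect(cn))
print('crate',[onplane(c,*p,.045)[:2].round(4).tolist() for p in r], np.mean([onplane(c,*p,.045)[:2] for p in r],0))
for l in [(0,2),(1,2)]:pass
a,b=[onplane(c,80+x/3,125+y/3,.036) for x,y in((420,146),(746,177))]; e=(a-b); print('line dir',np.degrees(np.arctan2(e[1],e[0])))
E
python3 m.py
```

```text
cap [ 0.563  -0.0335  0.046 ]
yel 407 [130, 171, 23, 23] [140.8 182.2] [0.573  0.2972 0.068 ]
yel 429 [85, 214, 24, 23] [ 96.6 225.1] [0.4636 0.3973 0.068 ]
red 354 [94, 177, 22, 21] [104.7 186.7] [0.5596 0.3864 0.068 ]
reddisc 448 [273, 218, 24, 24] [284.7 229.8] [ 0.4645 -0.0659  0.036 ]
knob 32 [276, 134, 5, 7] [278.1 136.9] [ 0.6909 -0.0435  0.09  ]
disc r 0.10370397969215409 ang -161.79892720964594
knob [ 0.68988803 -0.04277999  0.1       ] 0.127194349622701 -4.199595293096548
crate [[0.4314, -0.2128], [0.6425, -0.2424], [0.6193, -0.4723], [0.4105, -0.4338]] [ 0.52593618 -0.3403193 ]
line dir 85.66329629003822
```

```bash
cat >> h.py <<'E'
from scipy.spatial.transform import Rotation as Ro
def go(x,y,z,psi,start=None):
    """psi: world angle (deg) of the tool's y; prints delta; start=(x,y,z,psi) of a planned pose, else as sensed"""
    def mk(p):
        a=np.radians(p); yv=np.array([np.cos(a),np.sin(a),0]); zv=np.array([0,0,-1.]); return np.stack([np.cross(yv,zv),yv,zv],1)
    if start is None: s=sense(); p=np.array(s['tcp_pos']); R=np.array(s['ee_rot'])
    else: p=np.array(start[:3]); R=mk(start[3])
    a0=np.degrees(np.arctan2(R[1,1],R[0,1])); psi=a0+(psi-a0+90)%180-90
    r=Ro.from_matrix(R.T@mk(psi)).as_rotvec(); d=R.T@(np.array([x,y,z])-p)*100
    print('->',(x,y,z,round(psi,1)),'rot',r.round(3),'cm',d.round(2)); return (x,y,z,psi)
E
python3 - <<'E'
from h import *
a=go(.5183,-.1288,.20,65)
a=go(.5183,-.1288,.094,65,a)
E
```

```text
-> (0.5183, -0.1288, 0.2, np.float64(65.0)) rot [ 0.001 -0.001  0.679] cm [-47.21  37.5    4.13]
-> (0.5183, -0.1288, 0.094, np.float64(65.0)) rot [0. 0. 0.] cm [ 0.   0.  10.6]
```

Emit:
arm_command:
  deltas:
    - [0,0,0.09,-2,1.6,0.2,-1]
    - [0,0,0.18,-5,4,0.5,-1]
    - [0,0,0.27,-8,6.4,0.8,-1]
    - [0,0,0.36,-11,8.8,1.1,-1]
    - [0,0,0.45,-14,11.2,1.4,-1]
    - [0,0,0.54,-17,13.6,1.6,-1]
    - [0,0,0.63,-20,16,1.8,-1]
    - [0,0,0.679,-23,18.4,2,-1]

```text
time_s: 0.87
tcp_pos: [0.3299, -0.3711, 0.2215]
ee_rot: [[-0.905, 0.426, 0.0], [0.426, 0.905, 0.0], [-0.0, 0.0, -1.0]]
wrist_force: [0.9, -0.1, 0.2]
gripper_width: 1.0
gripper_force: 0.0
```

```bash
python3 - <<'E'
from h import *
a=go(.5183,-.1288,.20,65)
E
```

```text
-> (0.5183, -0.1288, 0.2, np.float64(65.0)) rot [ 0.     0.    -0.004] cm [-6.71 29.94  2.15]
```

Emit:
arm_command:
  deltas:
    - [0,0,0,-0.9,4,0.3,-1]
    - [0,0,0,-1.8,8,0.6,-1]
    - [0,0,0,-2.7,12,0.9,-1]
    - [0,0,0,-3.6,16,1.2,-1]
    - [0,0,0,-4.5,20,1.5,-1]
    - [0,0,0,-5.4,24,1.8,-1]
    - [0,0,0,-6.2,27.8,2.1,-1]
    - [0,0,0,-6.7,29.9,2.15,-1]

```text
time_s: 1.53
tcp_pos: [0.5181, -0.127, 0.1995]
ee_rot: [[-0.908, 0.42, 0.0], [0.42, 0.908, 0.0], [0.0, 0.0, -1.0]]
wrist_force: [1.2, -0.8, 0.1]
gripper_width: 0.996
gripper_force: 0.0
```

```bash
python3 - <<'E'
from h import *
a=go(.5183,-.1288,.094,65)
c=cam('side','s1.png')
c=cam('top')
for a,b,ce in blobs(c,(0,0,130),(180,60,255),(210,175,340,255),150): print(a,b,onplane(c,*ce,.104).round(4))
E
```

```text
-> (0.5183, -0.1288, 0.094, np.float64(65.0)) rot [ 0.    -0.     0.003] cm [-0.1  -0.16 10.55]
4765 [210, 175, 64, 80] [0.4943 0.0466 0.104 ]
1236 [280, 175, 60, 23] [ 0.5673 -0.1195  0.104 ]
```

View pics/s1.png

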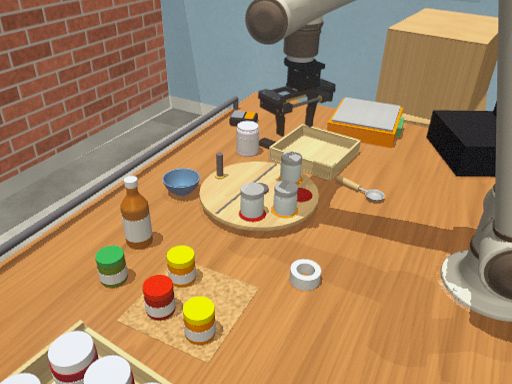

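The gripper hangs above the third empty: fingertips at about (281,132) and (320,120), with the jar at (291,167). I'll check the projections in the side view.

```bash
python3 - <<'E'
from h import *
c=cam('side')
print(proj(c,[[.518,-.127,.18],[.5183,-.1288,.104],[.4705,.0139,.104],[.5354,.0603,.104],[.4645,-.0659,.036],[.5596,.3864,.068],[.69,-.043,.106]]).round(0).tolist())
E
```

```text
[[294.0, 130.0], [292.0, 156.0], [287.0, 187.0], [253.0, 189.0], [300.0, 195.0], [159.0, 285.0], [219.0, 154.0]]
```

Emit:
arm_command:
  deltas:
    - [0,0,0,-0.1,-0.1,1,-1]
    - [0,0,0,-0.1,-0.15,2.5,-1]
    - [0,0,0,-0.1,-0.15,4.2,-1]
    - [0,0,0,-0.1,-0.15,6,-1]
    - [0,0,0,-0.1,-0.15,7.6,-1]
    - [0,0,0,-0.1,-0.15,9,-1]
    - [0,0,0,-0.1,-0.15,10,-1]
    - [0,0,0,-0.1,-0.15,10.5,-1]

```text
time_s: 2.35
tcp_pos: [0.5149, -0.1329, 0.0933]
ee_rot: [[-0.905, 0.424, -0.003], [0.424, 0.905, 0.0], [0.003, -0.001, -1.0]]
wrist_force: [-0.3, 0.5, 0.6]
gripper_width: 0.999
gripper_force: 0.0
```

Emit:
arm_command:
  deltas:
    - [0,0,0,0,0,0,-0.6]
    - [0,0,0,0,0,0,-0.4]
    - [0,0,0,0,0,0,-0.3]
    - [0,0,0,0,0,0,-0.2]
    - [0,0,0,0,0,0,0]
    - [0,0,0,0,0,0,0]
    - [0,0,0,0,0,0,0]
    - [0,0,0,0,0,0,0]

```text
time_s: 3.02
tcp_pos: [0.5175, -0.1316, 0.0958]
ee_rot: [[-0.907, 0.422, 0.002], [0.422, 0.907, -0.0], [-0.002, 0.001, -1.0]]
wrist_force: [-0.1, 1.7, 3.2]
gripper_width: 0.636
gripper_force: 30.0
```

Emit:
arm_command:
  deltas:
    - [0,0,0,0,0,-0.5,0]
    - [0,0,0,0,0,-1.5,0]
    - [0,0,0,0,0,-3.5,0]
    - [0,0,0,0,0,-6,0]
    - [0,0,0,0,0,-8.5,0]
    - [0,0,0,0,0,-10.5,0]
    - [0,0,0,0,0,-11.5,0]
    - [0,0,0,0,0,-11.5,0]

```text
time_s: 3.68
tcp_pos: [0.5176, -0.132, 0.2128]
ee_rot: [[-0.906, 0.422, 0.005], [0.422, 0.906, -0.0], [-0.005, 0.002, -1.0]]
wrist_force: [-0.9, -0.3, -0.8]
gripper_width: 0.638
gripper_force: 30.0
```

```bash
python3 - <<'E'
from h import *
print(sense()['tcp_pos'],sense()['gripper_width'])
a=go(.5655,-.395,.17,85)
E
```

```text
[ 0.51762426 -0.13198105  0.21280507] 0.6378393460413249
-> (0.5655, -0.395, 0.17, np.float64(85.0)) rot [ 0.001  0.005 -0.349] cm [-15.43 -21.83   4.31]
```

Emit:
arm_command:
  deltas:
    - [0,0.005,-0.04,-1,-1.4,0,0]
    - [0,0.005,-0.09,-3,-4.2,0.4,0]
    - [0,0.005,-0.15,-5.2,-7.4,0.8,0]
    - [0,0.005,-0.21,-7.5,-10.6,1.5,0]
    - [0,0.005,-0.27,-9.8,-13.8,2.3,0]
    - [0,0.005,-0.31,-12,-17,3.1,0]
    - [0,0.005,-0.34,-14,-19.8,3.9,0]
    - [0,0.005,-0.35,-15.4,-21.8,4.3,0]

```text
time_s: 4.35
tcp_pos: [0.5626, -0.3968, 0.1629]
ee_rot: [[-0.996, 0.087, -0.01], [0.087, 0.996, 0.004], [0.01, 0.003, -1.0]]
wrist_force: [0.3, 0.5, -0.9]
gripper_width: 0.633
gripper_force: 30.0
```

Emit:
arm_command:
  deltas:
    - [0,0,0,0,0,0,0]
    - [0,0,0,0,0,0,0]
    - [0,0,0,0,0,0,0]

```text
time_s: 4.6
tcp_pos: [0.5632, -0.3938, 0.1653]
ee_rot: [[-0.996, 0.087, -0.008], [0.087, 0.996, 0.003], [0.008, 0.002, -1.0]]
wrist_force: [0.4, -0.3, -1.1]
gripper_width: 0.636
gripper_force: 30.0
```

```bash
python3 - <<'E'
from h import *
a=go(.5655,-.395,.068,85)
c=cam('side','s2.png')
cam('top','t2.png')
E
```

```text
-> (0.5655, -0.395, 0.068, np.float64(85.0)) rot [ 0.002 -0.008  0.001] cm [-0.31 -0.12  9.73]
```

View pics/s2.png

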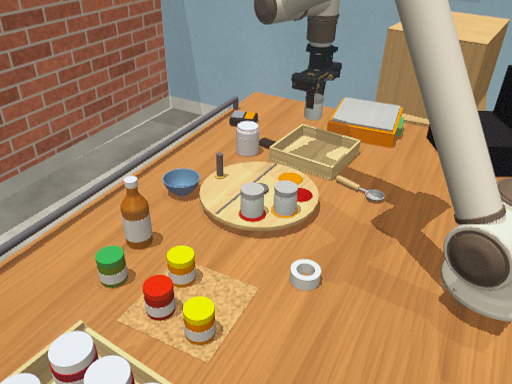

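The empty hangs over the crate's far right corner area, at about (314,106). Next I lower it.

Emit:
arm_command:
  deltas:
    - [0,-0.008,0,-0.1,0,1,0]
    - [0,-0.008,0,-0.2,-0.1,2.5,0]
    - [0,-0.008,0,-0.3,-0.1,4.2,0]
    - [0,-0.008,0,-0.3,-0.1,5.8,0]
    - [0,-0.008,0,-0.3,-0.1,7.2,0]
    - [0,-0.008,0,-0.3,-0.1,8.3,0]
    - [0,-0.008,0,-0.3,-0.1,9,0]
    - [0,-0.008,0,-0.3,-0.1,9.2,0]

```text
time_s: 5.37
tcp_pos: [0.5662, -0.3946, 0.074]
ee_rot: [[-0.996, 0.085, 0.001], [0.085, 0.996, 0.002], [-0.001, 0.002, -1.0]]
wrist_force: [-0.5, 0.3, -1.5]
gripper_width: 0.636
gripper_force: 30.0
```

Emit:
arm_command:
  deltas:
    - [0,0,0,0,0,0.05,0]
    - [0,0,0,0,0,0.15,0]
    - [0,0,0,0,0,0.25,0]
    - [0,0,0,0,0,0.3,0]
    - [0,0,0,0,0,0.35,0]
    - [0,0,0,0,0,0.4,0]
    - [0,0,0,0,0,0.45,0]
    - [0,0,0,0,0,0.45,0]

```text
time_s: 6.03
tcp_pos: [0.5665, -0.3956, 0.0705]
ee_rot: [[-0.996, 0.086, 0.003], [0.086, 0.996, 0.001], [-0.003, 0.001, -1.0]]
wrist_force: [0.3, -0.3, -1.6]
gripper_width: 0.635
gripper_force: 30.0
```

Emit:
arm_command:
  deltas:
    - [0,0,0,0,0,0.1,0]
    - [0,0,0,0,0,0.2,0]
    - [0,0,0,0,0,0.3,0]
    - [0,0,0,0,0,0.35,0]
    - [0,0,0,0,0,0.4,0]
    - [0,0,0,0,0,0.4,0]

```text
time_s: 6.53
tcp_pos: [0.5666, -0.3956, 0.0669]
ee_rot: [[-0.996, 0.086, 0.003], [0.086, 0.996, 0.001], [-0.003, 0.001, -1.0]]
wrist_force: [-0.9, 0.8, 1.2]
gripper_width: 0.634
gripper_force: 30.0
```

Emit:
arm_command:
  deltas:
    - [0,0,0,0,0,0.05,-0.3]
    - [0,0,0,0,0,0.05,-0.5]
    - [0,0,0,0,0,0,-0.8]
    - [0,0,0,0,0,0,-1]
    - [0,0,0,0,0,0,-1]
    - [0,0,0,0,0,0,-1]

```text
time_s: 7.03
tcp_pos: [0.5666, -0.3957, 0.0664]
ee_rot: [[-0.996, 0.086, 0.003], [0.086, 0.996, 0.001], [-0.003, 0.001, -1.0]]
wrist_force: [0.0, 0.5, 0.3]
gripper_width: 0.941
gripper_force: 0.0
```

Emit:
arm_command:
  deltas:
    - [0,0,0,0,0,-0.5,-1]
    - [0,0,0,0,0,-2,-1]
    - [0,0,0,0,0,-5,-1]
    - [0,0,0,0,0,-8.5,-1]
    - [0,0,0,0,0,-12,-1]
    - [0,0,0,0,0,-13.5,-1]
    - [0,0,0,0,0,-13.5,-1]
    - [0,0,0,0,0,-13.5,-1]

```text
time_s: 7.7
tcp_pos: [0.5665, -0.3957, 0.2033]
ee_rot: [[-0.996, 0.086, 0.006], [0.086, 0.996, -0.0], [-0.006, 0.0, -1.0]]
wrist_force: [0.1, 0.1, -0.5]
gripper_width: 0.999
gripper_force: 0.0
```

```bash
cat > look.py <<'E'
from h import *
c=cam('top')
s=sense(); print('tcp',s['tcp_pos'].round(4) if hasattr(s['tcp_pos'],'round') else s['tcp_pos'])
def show(n,lo,hi,box,z,amin=60,amax=700):
    for a,b,ce in blobs(c,lo,hi,box,amin):
        if a<amax: print(n,a,b,onplane(c,*ce,z)[:2].round(4))
show('yel',(22,120,120),(35,255,255),(75,165,172,260),.068,200)
show('red',(0,175,130),(5,255,255),(75,165,172,260),.068,200)
show('empty',(0,0,130),(180,60,255),(210,180,340,255),.104,250)
show('crate empty',(0,0,130),(180,60,255),(345,165,440,255),.075,250)
show('yel on plate',(22,185,120),(35,255,255),(210,170,340,255),.104,150)
show('red on plate',(0,175,130),(5,255,255),(210,170,340,255),.104,150)
E
python3 - <<'E'
from look import *
a=go(.4705,.0139,.20,153)
a=go(.4705,.0139,.095,153,a)
E
```

```text
tcp [ 0.5658 -0.3953  0.2014]
yel 409 [130, 171, 23, 23] [0.573  0.2972]
yel 429 [85, 214, 24, 23] [0.4636 0.3973]
red 356 [94, 177, 22, 21] [0.5596 0.3864]
empty 428 [223, 186, 23, 23] [0.5353 0.0603]
empty 437 [242, 213, 23, 24] [0.4705 0.0138]
red on plate 420 [274, 219, 23, 23] [ 0.4598 -0.061 ]
-> (0.4705, 0.0139, 0.2, np.float64(153.0)) rot [-0.     0.004 -1.186] cm [13.03 39.95  0.16]
-> (0.4705, 0.0139, 0.095, np.float64(153.0)) rot [0. 0. 0.] cm [ 0.   0.  10.5]
```

Emit:
arm_command:
  deltas:
    - [0,0,-0.08,0.5,1.5,0,-1]
    - [0,0,-0.18,1.5,4.5,0,-1]
    - [0,0,-0.29,2.6,8,0,-1]
    - [0,0,-0.4,3.8,11.6,0,-1]
    - [0,0,-0.51,5,15.2,0,-1]
    - [0,0,-0.62,6.2,18.8,0,-1]
    - [0,0,-0.73,7.4,22.4,0,-1]
    - [0,0,-0.84,8.5,26,0,-1]

```text
time_s: 8.42
tcp_pos: [0.502, -0.1278, 0.1998]
ee_rot: [[-0.726, -0.688, -0.001], [-0.688, 0.726, 0.001], [-0.0, 0.001, -1.0]]
wrist_force: [1.0, 0.4, 0.4]
gripper_width: 1.0
gripper_force: 0.0
```

Emit:
arm_command:
  deltas:
    - [0,0,0,0,0,0,-1]
    - [0,0,0,0,0,0,-1]
    - [0,0,0,0,0,0,-1]

```text
time_s: 8.67
tcp_pos: [0.5035, -0.1292, 0.2006]
ee_rot: [[-0.729, -0.685, 0.001], [-0.685, 0.729, 0.0], [-0.001, -0.0, -1.0]]
wrist_force: [-0.4, 0.9, 0.5]
gripper_width: 1.002
gripper_force: 0.0
```

```bash
python3 - <<'E'
from h import *
a=go(.4705,.0139,.18,153)
E
```

```text
-> (0.4705, 0.0139, 0.18, np.float64(153.0)) rot [-0.001  0.001 -0.346] cm [-7.39 12.69  2.06]
```

Emit:
arm_command:
  deltas:
    - [0,0,-0.08,-1,1.7,0.2,-1]
    - [0,0,-0.16,-2.5,4.3,0.7,-1]
    - [0,0,-0.24,-4.2,7.2,1.2,-1]
    - [0,0,-0.3,-5.8,10,1.7,-1]
    - [0,0,-0.346,-7,12,2,-1]
    - [0,0,-0.346,-7.4,12.7,2.05,-1]
    - [0,0,-0.346,-7.4,12.7,2.05,-1]
    - [0,0,-0.346,-7.4,12.7,2.05,-1]

```text
time_s: 9.33
tcp_pos: [0.4714, 0.0131, 0.1807]
ee_rot: [[-0.455, -0.89, 0.003], [-0.89, 0.455, 0.0], [-0.001, -0.002, -1.0]]
wrist_force: [0.1, 0.4, 0.4]
gripper_width: 1.001
gripper_force: 0.0
```

```bash
python3 - <<'E'
from h import *
a=go(.4705,.0139,.095,153)
E
```

```text
-> (0.4705, 0.0139, 0.095, np.float64(153.0)) rot [-0.002  0.001 -0.001] cm [-0.02  0.13  8.57]
```

Emit:
arm_command:
  deltas:
    - [0,0,0,0,0.1,1,-1]
    - [0,0,0,0,0.1,2.5,-1]
    - [0,0,0,0,0.1,4.2,-1]
    - [0,0,0,0,0.1,6,-1]
    - [0,0,0,0,0.1,7.5,-1]
    - [0,0,0,0,0.1,8.4,-1]
    - [0,0,0,0,0.1,8.55,-1]
    - [0,0,0,0,0.1,8.55,-1]

```text
time_s: 10.0
tcp_pos: [0.4706, 0.0135, 0.0952]
ee_rot: [[-0.455, -0.89, 0.002], [-0.89, 0.455, -0.0], [-0.001, -0.002, -1.0]]
wrist_force: [0.1, 0.7, 0.0]
gripper_width: 1.0
gripper_force: 0.0
```

Emit:
arm_command:
  deltas:
    - [0,0,0,0,0,0,-0.6]
    - [0,0,0,0,0,0,-0.4]
    - [0,0,0,0,0,0,-0.3]
    - [0,0,0,0,0,0,-0.2]
    - [0,0,0,0,0,0,0]
    - [0,0,0,0,0,0,0]
    - [0,0,0,0,0,0,0]
    - [0,0,0,0,0,0,0]

```text
time_s: 10.67
tcp_pos: [0.4709, 0.0146, 0.0959]
ee_rot: [[-0.453, -0.891, 0.004], [-0.891, 0.453, 0.001], [-0.003, -0.004, -1.0]]
wrist_force: [0.9, 0.8, 2.4]
gripper_width: 0.641
gripper_force: 30.0
```

Emit:
arm_command:
  deltas:
    - [0,0,0,0,0,-0.5,0]
    - [0,0,0,0,0,-1.5,0]
    - [0,0,0,0,0,-3.5,0]
    - [0,0,0,0,0,-6,0]
    - [0,0,0,0,0,-8.5,0]
    - [0,0,0,0,0,-10.5,0]
    - [0,0,0,0,0,-11.5,0]
    - [0,0,0,0,0,-11.5,0]

```text
time_s: 11.33
tcp_pos: [0.4709, 0.0147, 0.2129]
ee_rot: [[-0.454, -0.891, 0.008], [-0.891, 0.454, 0.002], [-0.005, -0.006, -1.0]]
wrist_force: [0.0, 0.6, -1.0]
gripper_width: 0.637
gripper_force: 30.0
```

```bash
python3 - <<'E'
from h import *
a=go(.476,-.3865,.19,85)
E
```

```text
-> (0.476, -0.3865, 0.19, np.float64(85.0)) rot [-0.002  0.008  1.187] cm [ 35.54 -18.64   2.21]
```

Emit:
arm_command:
  deltas:
    - [0,0,0.08,1,-0.5,0,0]
    - [0,0,0.18,3.5,-1.8,0,0]
    - [0,0,0.29,6.5,-3.4,0,0]
    - [0,0,0.4,9.8,-5.1,0,0]
    - [0,0,0.51,13.1,-6.9,0,0]
    - [0,0,0.62,16.2,-8.5,0,0]
    - [0,0,0.73,19,-10,0,0]
    - [0,0,0.83,21,-11,0,0]

```text
time_s: 12.0
tcp_pos: [0.4715, -0.2248, 0.2086]
ee_rot: [[-0.966, -0.259, -0.0], [-0.259, 0.966, 0.001], [-0.0, 0.001, -1.0]]
wrist_force: [1.0, 0.4, 0.1]
gripper_width: 0.639
gripper_force: 30.0
```

Emit:
arm_command:
  deltas:
    - [0,0,0,0,0,0,0]
    - [0,0,0,0,0,0,0]
    - [0,0,0,0,0,0,0]

```text
time_s: 12.25
tcp_pos: [0.4719, -0.2222, 0.2092]
ee_rot: [[-0.964, -0.267, 0.001], [-0.267, 0.964, 0.002], [-0.001, 0.001, -1.0]]
wrist_force: [-0.9, -0.5, -1.6]
gripper_width: 0.637
gripper_force: 30.0
```

```bash
python3 - <<'E'
from h import *
a=go(.476,-.3865,.17,85)
E
```

```text
-> (0.476, -0.3865, 0.17, np.float64(85.0)) rot [0.001 0.001 0.358] cm [  4.   -15.94   3.9 ]
```

Emit:
arm_command:
  deltas:
    - [0,0,0.06,0.5,-2,0.3,0]
    - [0,0,0.15,1.4,-5.5,1,0]
    - [0,0,0.24,2.3,-9,2,0]
    - [0,0,0.31,3.2,-12.5,3,0]
    - [0,0,0.35,3.8,-15,3.7,0]
    - [0,0,0.358,4,-15.9,3.9,0]
    - [0,0,0.358,4,-15.9,3.9,0]
    - [0,0,0.358,4,-15.9,3.9,0]

```text
time_s: 12.92
tcp_pos: [0.4767, -0.3854, 0.1708]
ee_rot: [[-0.996, 0.087, 0.002], [0.087, 0.996, 0.002], [-0.002, 0.002, -1.0]]
wrist_force: [0.3, 0.6, -1.7]
gripper_width: 0.637
gripper_force: 30.0
```

```bash
python3 - <<'E'
from h import *
a=go(.476,-.3865,.067,85)
E
```

```text
-> (0.476, -0.3865, 0.067, np.float64(85.0)) rot [0.002 0.002 0.001] cm [ 0.08 -0.13 10.38]
```

Emit:
arm_command:
  deltas:
    - [0,0,0,0.1,-0.1,1,0]
    - [0,0,0,0.1,-0.1,2.7,0]
    - [0,0,0,0.1,-0.1,4.7,0]
    - [0,0,0,0.1,-0.1,6.6,0]
    - [0,0,0,0.1,-0.1,8.3,0]
    - [0,0,0,0.1,-0.1,9.4,0]
    - [0,0,0,0.1,-0.1,9.8,0]
    - [0,0,0,0.1,-0.1,9.9,0]

```text
time_s: 13.58
tcp_pos: [0.4758, -0.3865, 0.0717]
ee_rot: [[-0.996, 0.087, 0.002], [0.087, 0.996, 0.001], [-0.002, 0.001, -1.0]]
wrist_force: [-0.2, 0.7, -0.6]
gripper_width: 0.636
gripper_force: 30.0
```

Emit:
arm_command:
  deltas:
    - [0,0,0,0,0,0.05,0]
    - [0,0,0,0,0,0.12,0]
    - [0,0,0,0,0,0.2,0]
    - [0,0,0,0,0,0.27,0]
    - [0,0,0,0,0,0.35,0]
    - [0,0,0,0,0,0.43,0]
    - [0,0,0,0,0,0.5,0]
    - [0,0,0,0,0,0.5,0]

```text
time_s: 14.25
tcp_pos: [0.4758, -0.3874, 0.0671]
ee_rot: [[-0.996, 0.088, 0.003], [0.088, 0.996, 0.001], [-0.003, 0.001, -1.0]]
wrist_force: [0.4, 0.2, -1.4]
gripper_width: 0.64
gripper_force: 30.0
```

Just at contact. I'll go 1 mm further, release, rise and look.

Emit:
arm_command:
  deltas:
    - [0,0,0,0,0,0.05,0]
    - [0,0,0,0,0,0.1,0]
    - [0,0,0,0,0,0.1,0]
    - [0,0,0,0,0,0.1,-0.3]
    - [0,0,0,0,0,0.1,-0.5]
    - [0,0,0,0,0,0.1,-0.8]
    - [0,0,0,0,0,0.1,-1]
    - [0,0,0,0,0,0.1,-1]

```text
time_s: 14.92
tcp_pos: [0.4759, -0.3875, 0.066]
ee_rot: [[-0.996, 0.088, 0.003], [0.088, 0.996, 0.001], [-0.003, 0.001, -1.0]]
wrist_force: [0.5, -0.9, 0.7]
gripper_width: 0.869
gripper_force: 0.0
```

Emit:
arm_command:
  deltas:
    - [0,0,0,0,0,0,-1]
    - [0,0,0,0,0,-2,-1]
    - [0,0,0,0,0,-5,-1]
    - [0,0,0,0,0,-8.5,-1]
    - [0,0,0,0,0,-12,-1]
    - [0,0,0,0,0,-13.3,-1]
    - [0,0,0,0,0,-13.3,-1]
    - [0,0,0,0,0,-13.3,-1]

```text
time_s: 15.58
tcp_pos: [0.4757, -0.3875, 0.2]
ee_rot: [[-0.996, 0.088, 0.005], [0.088, 0.996, 0.0], [-0.005, 0.001, -1.0]]
wrist_force: [-0.4, 0.2, -0.4]
gripper_width: 0.996
gripper_force: 0.0
```

```bash
python3 - <<'E'
from look import *
a=go(.5353,.0603,.20,107)
E
```

```text
tcp [ 0.475  -0.3871  0.1985]
yel 410 [130, 171, 23, 23] [0.5729 0.297 ]
yel 430 [85, 214, 24, 23] [0.4636 0.3973]
red 356 [94, 177, 22, 21] [0.5595 0.3864]
empty 430 [223, 186, 23, 23] [0.5352 0.0603]
red on plate 424 [274, 219, 23, 23] [ 0.4598 -0.0608]
-> (0.5353, 0.0603, 0.2, np.float64(107.0)) rot [ 0.001  0.003 -0.385] cm [-2.04 45.1  -0.06]
```

Emit:
arm_command:
  deltas:
    - [0,0,-0.05,0,2,0,-1]
    - [0,0,-0.1,-0.2,6,0,-1]
    - [0,0,-0.15,-0.4,10,0,-1]
    - [0,0,-0.2,-0.6,14,0,-1]
    - [0,0,-0.25,-0.8,18,0,-1]
    - [0,0,-0.3,-1,22,0,-1]
    - [0,0,-0.35,-1.2,26,0,-1]
    - [0,0,-0.385,-1.4,30,0,-1]

```text
time_s: 16.3
tcp_pos: [0.5147, -0.0881, 0.1978]
ee_rot: [[-0.956, -0.294, -0.001], [-0.294, 0.956, 0.0], [0.0, 0.001, -1.0]]
wrist_force: [0.4, -0.1, -0.8]
gripper_width: 1.004
gripper_force: 0.0
```

Emit:
arm_command:
  deltas:
    - [0,0,0,0,0,0,-1]
    - [0,0,0,0,0,0,-1]
    - [0,0,0,0,0,0,-1]

```text
time_s: 16.55
tcp_pos: [0.5151, -0.0898, 0.1982]
ee_rot: [[-0.956, -0.293, 0.0], [-0.293, 0.956, 0.0], [-0.0, 0.0, -1.0]]
wrist_force: [0.1, -0.9, 0.5]
gripper_width: 0.998
gripper_force: 0.0
```

```bash
python3 - <<'E'
from h import *
a=go(.5353,.0603,.18,107)
E
```

```text
-> (0.5353, 0.0603, 0.18, np.float64(107.0)) rot [0.    0.    0.001] cm [-6.32 13.76  1.82]
```

Emit:
arm_command:
  deltas:
    - [0,0,0,-1,2,0.3,-1]
    - [0,0,0,-2.5,5.5,0.8,-1]
    - [0,0,0,-4.2,9,1.3,-1]
    - [0,0,0,-5.6,12.2,1.7,-1]
    - [0,0,0,-6.2,13.5,1.8,-1]
    - [0,0,0,-6.3,13.7,1.8,-1]
    - [0,0,0,-6.3,13.7,1.8,-1]
    - [0,0,0,-6.3,13.7,1.8,-1]

```text
time_s: 17.22
tcp_pos: [0.5359, 0.058, 0.1814]
ee_rot: [[-0.957, -0.291, 0.002], [-0.291, 0.957, 0.0], [-0.002, -0.001, -1.0]]
wrist_force: [-0.2, -0.4, -0.7]
gripper_width: 1.002
gripper_force: 0.0
```

Emit:
arm_command:
  deltas:
    - [0,0,0,0,0,1,-1]
    - [0,0,0,0,0,2.5,-1]
    - [0,0,0,0,0,4.2,-1]
    - [0,0,0,0,0,6,-1]
    - [0,0,0,0,0,7.5,-1]
    - [0,0,0,0,0,8.4,-1]
    - [0,0,0,0,0,8.5,-1]
    - [0,0,0,0,0,8.5,-1]

```text
time_s: 17.88
tcp_pos: [0.5362, 0.0587, 0.0963]
ee_rot: [[-0.957, -0.292, 0.002], [-0.292, 0.957, -0.0], [-0.002, -0.001, -1.0]]
wrist_force: [0.0, -0.3, -0.3]
gripper_width: 0.999
gripper_force: 0.0
```

Emit:
arm_command:
  deltas:
    - [0,0,0,0,0,0,-0.6]
    - [0,0,0,0,0,0,-0.4]
    - [0,0,0,0,0,0,-0.3]
    - [0,0,0,0,0,0,-0.2]
    - [0,0,0,0,0,0,0]
    - [0,0,0,0,0,0,0]
    - [0,0,0,0,0,0,0]
    - [0,0,0,0,0,0,0]

```text
time_s: 18.55
tcp_pos: [0.5365, 0.0598, 0.097]
ee_rot: [[-0.956, -0.293, 0.004], [-0.293, 0.956, 0.001], [-0.004, -0.0, -1.0]]
wrist_force: [-0.9, 1.0, 2.7]
gripper_width: 0.636
gripper_force: 30.0
```

Emit:
arm_command:
  deltas:
    - [0,0,0,0,0,-0.5,0]
    - [0,0,0,0,0,-1.5,0]
    - [0,0,0,0,0,-3.5,0]
    - [0,0,0,0,0,-6,0]
    - [0,0,0,0,0,-8.5,0]
    - [0,0,0,0,0,-10.5,0]
    - [0,0,0,0,0,-11.5,0]
    - [0,0,0,0,0,-11.5,0]

```text
time_s: 19.22
tcp_pos: [0.5372, 0.0599, 0.2147]
ee_rot: [[-0.956, -0.293, 0.009], [-0.293, 0.956, 0.002], [-0.009, -0.0, -1.0]]
wrist_force: [-0.1, -1.4, -1.1]
gripper_width: 0.634
gripper_force: 30.0
```

```bash
python3 - <<'E'
from h import *
a=go(.529,-.301,.20,85)
c=cam('top')
for a,b,ce in blobs(c,(0,0,130),(180,60,255),(345,165,440,255),100): print(a,b,onplane(c,*ce,.075).round(3))
E
```

```text
-> (0.529, -0.301, 0.2, np.float64(85.0)) rot [0.002 0.009 0.384] cm [ 11.36 -34.26   1.37]
410 [409, 179, 23, 23] [ 0.567 -0.395  0.075]
429 [408, 217, 23, 23] [ 0.474 -0.387  0.075]
```

Emit:
arm_command:
  deltas:
    - [0,0,0.04,0.6,-2,0,0]
    - [0,0,0.09,1.8,-5.5,0,0]
    - [0,0,0.15,3.1,-9.3,0,0]
    - [0,0,0.21,4.4,-13.1,0,0]
    - [0,0,0.27,5.7,-16.9,0,0]
    - [0,0,0.33,6.9,-20.6,0,0]
    - [0,0,0.37,7.9,-23.7,0,0]
    - [0,0,0.384,8.6,-26,0,0]

```text
time_s: 19.93
tcp_pos: [0.5282, -0.2167, 0.2092]
ee_rot: [[-0.996, 0.091, -0.001], [0.091, 0.996, 0.001], [0.001, 0.001, -1.0]]
wrist_force: [-0.2, 0.1, -1.9]
gripper_width: 0.637
gripper_force: 30.0
```

Emit:
arm_command:
  deltas:
    - [0,0,0,0,0,0,0]
    - [0,0,0,0,0,0,0]
    - [0,0,0,0,0,0,0]

```text
time_s: 20.18
tcp_pos: [0.529, -0.2139, 0.2099]
ee_rot: [[-0.996, 0.087, 0.0], [0.087, 0.996, 0.002], [0.0, 0.002, -1.0]]
wrist_force: [-0.1, 0.2, -0.5]
gripper_width: 0.638
gripper_force: 30.0
```

```bash
python3 - <<'E'
from h import *
a=go(.529,-.301,.17,85)
E
```

```text
-> (0.529, -0.301, 0.17, np.float64(85.0)) rot [ 0.002 -0.    -0.   ] cm [-0.76 -8.68  3.97]
```

Emit:
arm_command:
  deltas:
    - [0,0,0,-0.1,-1.5,0.3,0]
    - [0,0,0,-0.3,-4,1,0]
    - [0,0,0,-0.5,-6.5,2.2,0]
    - [0,0,0,-0.7,-8.2,3.3,0]
    - [0,0,0,-0.75,-8.7,3.9,0]
    - [0,0,0,-0.75,-8.7,3.95,0]
    - [0,0,0,-0.75,-8.7,3.95,0]
    - [0,0,0,-0.75,-8.7,3.95,0]

```text
time_s: 20.85
tcp_pos: [0.5303, -0.3004, 0.1725]
ee_rot: [[-0.996, 0.085, 0.004], [0.085, 0.996, 0.0], [-0.004, 0.001, -1.0]]
wrist_force: [-0.2, -0.0, -0.6]
gripper_width: 0.634
gripper_force: 30.0
```

Emit:
arm_command:
  deltas:
    - [0,0,0,0,0,1,0]
    - [0,0,0,0,0,2.7,0]
    - [0,0,0,0,0,4.7,0]
    - [0,0,0,0,0,6.6,0]
    - [0,0,0,0,0,8.3,0]
    - [0,0,0,0,0,9.3,0]
    - [0,0,0,0,0,9.6,0]
    - [0,0,0,0,0,9.6,0]

```text
time_s: 21.52
tcp_pos: [0.53, -0.301, 0.0755]
ee_rot: [[-0.996, 0.086, 0.002], [0.086, 0.996, 0.001], [-0.002, 0.001, -1.0]]
wrist_force: [-0.7, 0.2, -1.0]
gripper_width: 0.638
gripper_force: 30.0
```

Emit:
arm_command:
  deltas:
    - [0,0,0,0,0,0.1,0]
    - [0,0,0,0,0,0.25,0]
    - [0,0,0,0,0,0.4,0]
    - [0,0,0,0,0,0.52,0]
    - [0,0,0,0,0,0.62,0]
    - [0,0,0,0,0,0.7,0]
    - [0,0,0,0,0,0.77,0]
    - [0,0,0,0,0,0.82,0]

```text
time_s: 22.18
tcp_pos: [0.5302, -0.3015, 0.0681]
ee_rot: [[-0.996, 0.087, 0.003], [0.087, 0.996, 0.0], [-0.003, 0.001, -1.0]]
wrist_force: [-0.3, 1.4, 3.7]
gripper_width: 0.636
gripper_force: 30.0
```

Emit:
arm_command:
  deltas:
    - [0,0,0,0,0,0.03,0]
    - [0,0,0,0,0,0.05,0]
    - [0,0,0,0,0,0.05,0]

```text
time_s: 22.43
tcp_pos: [0.5301, -0.3015, 0.0681]
ee_rot: [[-0.996, 0.087, 0.003], [0.087, 0.996, 0.0], [-0.003, 0.001, -1.0]]
wrist_force: [-1.7, 1.9, 4.2]
gripper_width: 0.637
gripper_force: 30.0
```

Emit:
arm_command:
  deltas:
    - [0,0,0,0,0,0,-0.3]
    - [0,0,0,0,0,0,-0.5]
    - [0,0,0,0,0,0,-0.8]
    - [0,0,0,0,0,0,-1]
    - [0,0,0,0,0,0,-1]
    - [0,0,0,0,0,0,-1]
    - [0,0,0,0,0,-0.5,-1]
    - [0,0,0,0,0,-2,-1]

```text
time_s: 23.1
tcp_pos: [0.5286, -0.301, 0.0854]
ee_rot: [[-0.996, 0.088, -0.002], [0.088, 0.996, 0.002], [0.002, 0.002, -1.0]]
wrist_force: [0.4, -0.8, 0.4]
gripper_width: 0.989
gripper_force: 0.0
```

Emit:
arm_command:
  deltas:
    - [0,0,0,0,0,-2,-1]
    - [0,0,0,0,0,-5,-1]
    - [0,0,0,0,0,-8.5,-1]
    - [0,0,0,0,0,-11,-1]
    - [0,0,0,0,0,-12,-1]
    - [0,0,0,0,0,-12,-1]
    - [0,0,0,0,0,-12,-1]

```text
time_s: 23.68
tcp_pos: [0.5293, -0.3013, 0.2069]
ee_rot: [[-0.996, 0.088, 0.003], [0.088, 0.996, 0.001], [-0.003, 0.002, -1.0]]
wrist_force: [0.6, -0.1, -0.7]
gripper_width: 0.996
gripper_force: 0.0
```

Emit:
arm_command:
  deltas:
    - [0,0,0,0,2,0,-1]
    - [0,0,0,0,6,0,-1]
    - [0,0,0,0,10,0,-1]
    - [0,0,0,0,14,0,-1]
    - [0,0,0,0,18,0,-1]
    - [0,0,0,0,22,0,-1]
    - [0,0,0,0,26,0,-1]
    - [0,0,0,0,30,0,-1]

```text
time_s: 24.35
tcp_pos: [0.5543, -0.001, 0.2051]
ee_rot: [[-0.996, 0.087, -0.002], [0.087, 0.996, -0.0], [0.002, -0.0, -1.0]]
wrist_force: [1.9, 0.5, -0.1]
gripper_width: 1.001
gripper_force: 0.0
```

```bash
python3 - <<'E'
from look import *
a=go(.5595,.3864,.20,45)
E
```

```text
tcp [0.5557 0.0045 0.2051]
yel 430 [85, 214, 24, 23] [0.4636 0.3973]
crate empty 405 [409, 179, 23, 23] [ 0.5668 -0.3951]
crate empty 414 [371, 193, 23, 23] [ 0.5301 -0.3006]
crate empty 426 [408, 217, 23, 23] [ 0.4743 -0.3868]
red on plate 379 [222, 192, 22, 22] [0.522 0.063]
-> (0.5595, 0.3864, 0.2, np.float64(45.0)) rot [ 0.002 -0.     0.703] cm [ 2.76 38.09  0.57]
```

Emit:
arm_command:
  deltas:
    - [0,0,0.09,0.1,2,0,-1]
    - [0,0,0.19,0.4,6,0,-1]
    - [0,0,0.29,0.7,10,0,-1]
    - [0,0,0.39,1,14,0,-1]
    - [0,0,0.49,1.3,18,0,-1]
    - [0,0,0.59,1.6,22,0,-1]
    - [0,0,0.69,1.9,26,0,-1]
    - [0,0,0.703,2.1,29,0,-1]

```text
time_s: 25.07
tcp_pos: [0.5589, 0.2904, 0.2048]
ee_rot: [[-0.704, 0.71, -0.001], [0.71, 0.704, -0.002], [-0.001, -0.002, -1.0]]
wrist_force: [0.6, 1.2, -0.8]
gripper_width: 0.999
gripper_force: 0.0
```

Emit:
arm_command:
  deltas:
    - [0,0,0,0,0,0,-1]
    - [0,0,0,0,0,0,-1]
    - [0,0,0,0,0,0,-1]

```text
time_s: 25.32
tcp_pos: [0.5593, 0.2872, 0.2055]
ee_rot: [[-0.704, 0.711, -0.0], [0.711, 0.704, -0.002], [-0.001, -0.002, -1.0]]
wrist_force: [0.5, -0.1, -0.8]
gripper_width: 1.0
gripper_force: 0.0
```

```bash
python3 - <<'E'
from h import *
a=go(.5595,.3864,.15,45)
c=cam('side','s3.png')
for nm,lo,hi in(('r',(0,175,100),(5,255,255)),('y',(22,150,120),(35,255,255))):
    for a,b,ce in blobs(c,lo,hi,(115,220,260,350),150): print(nm,a,b,ce.round(1),onplane(c,*ce,.06).round(3))
E
```

```text
-> (0.5595, 0.3864, 0.15, np.float64(45.0)) rot [-0.002  0.001 -0.005] cm [7.04 7.   5.53]
r 745 [143, 275, 30, 33] [157.6 290.3] [0.559 0.393 0.06 ]
y 540 [166, 246, 29, 23] [180.1 256.8] [0.576 0.297 0.06 ]
y 779 [183, 296, 32, 30] [198.4 310.3] [0.466 0.397 0.06 ]
```

View pics/s3.png

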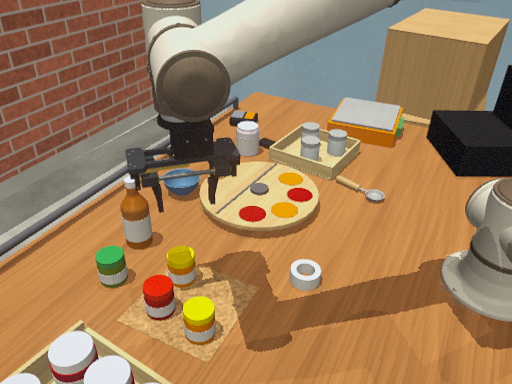

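The three empties stand in the crate at about (310,130), (338,140) and (311,147). The mat jars have not moved: red (158,290), amber (180,257) and (198,310). The four discs are free.

Emit:
arm_command:
  deltas:
    - [0,0,0,1,1,0.5,-1]
    - [0,0,0,3,3,1.5,-1]
    - [0,0,0,5,5,3,-1]
    - [0,0,0,6.5,6.5,4.5,-1]
    - [0,0,0,7,7,5.3,-1]
    - [0,0,0,7,7,5.5,-1]
    - [0,0,0,7,7,5.5,-1]
    - [0,0,0,7,7,5.5,-1]

```text
time_s: 26.03
tcp_pos: [0.5756, 0.3707, 0.1521]
ee_rot: [[-0.73, 0.683, -0.022], [0.682, 0.73, 0.028], [0.035, 0.006, -0.999]]
wrist_force: [0.2, 0.7, 0.5]
gripper_width: 1.0
gripper_force: 0.0
```

```bash
python3 - <<'E'
from h import *
a=go(.5595,.3864,.048,45)
E
```

```text
-> (0.5595, 0.3864, 0.048, np.float64(45.0)) rot [ 0.005 -0.035  0.034] cm [ 1.880e+00 -1.000e-02  1.048e+01]
```

Emit:
arm_command:
  deltas:
    - [0,0,0,0,0,0,-1]
    - [0,0,0,0,0,0,-1]
    - [0,0,0,0,0,0,-1]
    - [0,0,0,0,0,0,-1]

```text
time_s: 26.37
tcp_pos: [0.5754, 0.3714, 0.1523]
ee_rot: [[-0.73, 0.683, -0.021], [0.682, 0.731, 0.029], [0.035, 0.007, -0.999]]
wrist_force: [-0.2, -0.0, 0.7]
gripper_width: 0.999
gripper_force: 0.0
```

```bash
python3 - <<'E'
from h import *
a=go(.5595,.3864,.048,45); s=sense(); print(np.round(s['joints'],1),np.round(s['joint_velocities'],1))
E
```

```text
-> (0.5595, 0.3864, 0.048, np.float64(45.0)) rot [ 0.006 -0.036  0.034] cm [ 1.81 -0.06 10.5 ]
[  45.4   31.6    3.9   -2.3  -62.  -177.4] [ 0.1  0.3 -0.  -0.   0.1 -0.1]
```

Joint 6 reached its limit, so I'll use psi = 135 for the red jar, which is still clear of its neighbours.

```bash
python3 - <<'E'
from h import *
a=go(.5595,.3864,.15,89)
E
```

```text
-> (0.5595, 0.3864, 0.15, np.float64(89.0)) rot [ 0.019 -0.031 -0.734] cm [2.18 0.   0.31]
```

Emit:
arm_command:
  deltas:
    - [0,0,-0.08,0,0,0,-1]
    - [0,0,-0.18,0,0,0,-1]
    - [0,0,-0.28,0,0,0,-1]
    - [0,0,-0.38,0,0,0,-1]
    - [0,0,-0.48,0,0,0,-1]
    - [0,0,-0.58,0,0,0,-1]
    - [0,0,-0.68,0,0,0,-1]
    - [0,0,-0.78,0,0,0,-1]

```text
time_s: 27.03
tcp_pos: [0.5752, 0.3716, 0.1518]
ee_rot: [[-0.999, -0.034, -0.022], [-0.034, 0.999, 0.028], [0.021, 0.029, -0.999]]
wrist_force: [0.2, -0.3, -0.2]
gripper_width: 0.998
gripper_force: 0.0
```

Emit:
arm_command:
  deltas:
    - [0,0,-0.08,0,0,0,-1]
    - [0,0,-0.18,0,0,0,-1]
    - [0,0,-0.28,0,0,0,-1]
    - [0,0,-0.38,0,0,0,-1]
    - [0,0,-0.48,0,0,0,-1]
    - [0,0,-0.58,0,0,0,-1]
    - [0,0,-0.68,0,0,0,-1]
    - [0,0,-0.78,0,0,0,-1]

```text
time_s: 27.7
tcp_pos: [0.5753, 0.3716, 0.1518]
ee_rot: [[-0.687, -0.727, -0.022], [-0.727, 0.686, 0.028], [-0.006, 0.035, -0.999]]
wrist_force: [0.6, -0.2, -0.2]
gripper_width: 1.001
gripper_force: 0.0
```

Emit:
arm_command:
  deltas:
    - [0,0,0,0,0,0,-1]
    - [0,0,0,0,0,0,-1]
    - [0,0,0,0,0,0,-1]

```text
time_s: 27.95
tcp_pos: [0.5753, 0.3716, 0.1517]
ee_rot: [[-0.692, -0.722, -0.022], [-0.722, 0.691, 0.028], [-0.005, 0.036, -0.999]]
wrist_force: [-0.3, 0.9, -0.2]
gripper_width: 0.998
gripper_force: 0.0
```

```bash
python3 - <<'E'
from h import *
a=go(.5595,.3864,.10,135); s=sense(); print(np.round(s['joints'],1),np.round(s['tcp_pos'],4))
E
```

```text
-> (0.5595, 0.3864, 0.1, np.float64(135.0)) rot [0.036 0.005 0.022] cm [0.05 1.98 5.24]
[ 45.5  31.7   3.9  -2.3 -62.  -88.1] [0.5753 0.3716 0.1517]
```

Emit:
arm_command:
  deltas:
    - [0.02,0,0.01,0,0.8,1,-1]
    - [0.036,0.005,0.022,0,1.6,2.2,-1]
    - [0.036,0.005,0.022,0.05,2,3.6,-1]
    - [0.036,0.005,0.022,0.05,2,4.8,-1]
    - [0.036,0.005,0.022,0.05,2,5.2,-1]
    - [0.036,0.005,0.022,0.05,2,5.2,-1]
    - [0.036,0.005,0.022,0.05,2,5.2,-1]

```text
time_s: 28.53
tcp_pos: [0.5599, 0.3864, 0.1004]
ee_rot: [[-0.706, -0.708, 0.0], [-0.708, 0.706, -0.001], [0.0, -0.001, -1.0]]
wrist_force: [0.3, -0.2, 0.3]
gripper_width: 0.998
gripper_force: 0.0
```

```bash
python3 - <<'E'
from h import *
a=go(.5595,.3864,.049,135)
E
```

```text
-> (0.5595, 0.3864, 0.049, np.float64(135.0)) rot [-0.001 -0.     0.001] cm [0.02 0.03 5.14]
```

Emit:
arm_command:
  deltas:
    - [0,0,0,0,0,1,-1]
    - [0,0,0,0,0,2.3,-1]
    - [0,0,0,0,0,3.6,-1]
    - [0,0,0,0,0,4.6,-1]
    - [0,0,0,0,0,5.1,-1]
    - [0,0,0,0,0,5.1,-1]
    - [0,0,0,0,0,5.1,-1]

```text
time_s: 29.12
tcp_pos: [0.5596, 0.3866, 0.0493]
ee_rot: [[-0.706, -0.708, 0.0], [-0.708, 0.706, -0.001], [0.0, -0.001, -1.0]]
wrist_force: [-0.4, 0.3, 0.3]
gripper_width: 0.998
gripper_force: 0.0
```

Emit:
arm_command:
  deltas:
    - [0,0,0,0,0,0,-0.6]
    - [0,0,0,0,0,0,-0.4]
    - [0,0,0,0,0,0,-0.3]
    - [0,0,0,0,0,0,-0.2]
    - [0,0,0,0,0,0,0]
    - [0,0,0,0,0,0,0]
    - [0,0,0,0,0,0,0]
    - [0,0,0,0,0,0,0]

```text
time_s: 29.78
tcp_pos: [0.5594, 0.3866, 0.0495]
ee_rot: [[-0.706, -0.708, 0.0], [-0.708, 0.706, -0.0], [0.0, -0.001, -1.0]]
wrist_force: [-0.5, -0.9, 1.9]
gripper_width: 0.635
gripper_force: 30.0
```

Emit:
arm_command:
  deltas:
    - [0,0,0,0,0,-0.5,0]
    - [0,0,0,0,0,-1.5,0]
    - [0,0,0,0,0,-4,0]
    - [0,0,0,0,0,-7,0]
    - [0,0,0,0,0,-10.5,0]
    - [0,0,0,0,0,-13,0]
    - [0,0,0,0,0,-14,0]
    - [0,0,0,0,0,-14,0]

```text
time_s: 30.45
tcp_pos: [0.5603, 0.3876, 0.193]
ee_rot: [[-0.706, -0.709, 0.005], [-0.709, 0.706, 0.004], [-0.006, -0.0, -1.0]]
wrist_force: [0.9, 0.5, -3.0]
gripper_width: 0.636
gripper_force: 30.0
```

```bash
python3 - <<'E'
from h import *
c=cam('top')
for nm,lo,hi in(('red',(0,150,110),(6,255,255)),('amber',(10,170,150),(20,255,255))):
    for a,b,ce in blobs(c,lo,hi,(210,180,340,255),200):
        p=onplane(c,*ce,.036); d=p[:2]-[.563,-.0335]; print(nm,a,b,p.round(4),np.hypot(*d).round(4),np.degrees(np.arctan2(d[1],d[0])).round(1))
a=go(.530,.0662,.18,108.3)
E
```

```text
red 437 [222, 191, 23, 24] [0.5319 0.0667 0.036 ] 0.1049 107.2
red 459 [273, 218, 24, 24] [ 0.4647 -0.0658  0.036 ] 0.1035 -161.8
amber 443 [297, 198, 24, 24] [ 0.5167 -0.127   0.036 ] 0.1043 -116.3
amber 223 [245, 215, 20, 21] [0.4805 0.0082 0.036 ] 0.0924 153.2
-> (0.53, 0.0662, 0.18, np.float64(108.3)) rot [0.001 0.001 0.467] cm [ 24.76 -20.58   0.95]
```

Emit:
arm_command:
  deltas:
    - [0,0,0.05,1.2,-1,0,0]
    - [0,0,0.11,3.6,-3,0,0]
    - [0,0,0.18,6.5,-5.4,0,0]
    - [0,0,0.25,9.5,-7.9,0,0]
    - [0,0,0.32,12.5,-10.4,0,0]
    - [0,0,0.39,15.5,-12.9,0,0]
    - [0,0,0.45,18,-15,0,0]
    - [0,0,0.467,19.5,-16.2,0,0]

```text
time_s: 31.17
tcp_pos: [0.5337, 0.1303, 0.1865]
ee_rot: [[-0.951, -0.31, -0.007], [-0.31, 0.951, -0.003], [0.007, -0.001, -1.0]]
wrist_force: [0.7, 0.0, -2.2]
gripper_width: 0.642
gripper_force: 30.0
```

Emit:
arm_command:
  deltas:
    - [0,0,0,0,0,0,0]
    - [0,0,0,0,0,0,0]
    - [0,0,0,0,0,0,0]

```text
time_s: 31.42
tcp_pos: [0.5359, 0.1342, 0.1878]
ee_rot: [[-0.949, -0.315, -0.003], [-0.315, 0.949, -0.002], [0.003, -0.001, -1.0]]
wrist_force: [-0.6, 0.7, -2.6]
gripper_width: 0.638
gripper_force: 30.0
```

```bash
python3 - <<'E'
from h import *
a=go(.531,.0665,.12,108)
E
```

```text
-> (0.531, 0.0665, 0.12, np.float64(108.0)) rot [-0.001 -0.003  0.006] cm [ 2.57 -6.27  6.79]
```

Emit:
arm_command:
  deltas:
    - [0,0,0,0.5,-1.2,0.5,0]
    - [0,0,0,1.3,-3.2,1.8,0]
    - [0,0,0,2.1,-5.2,3.5,0]
    - [0,0,0,2.5,-6.1,5.2,0]
    - [0,-0.003,0,2.57,-6.27,6.4,0]
    - [0,-0.003,0,2.57,-6.27,6.8,0]
    - [0,-0.003,0,2.57,-6.27,6.8,0]
    - [0,-0.003,0,2.57,-6.27,6.8,0]

```text
time_s: 32.08
tcp_pos: [0.5322, 0.0672, 0.1214]
ee_rot: [[-0.949, -0.316, 0.003], [-0.316, 0.949, 0.0], [-0.003, -0.001, -1.0]]
wrist_force: [0.6, 0.1, -1.5]
gripper_width: 0.639
gripper_force: 30.0
```

```bash
python3 - <<'E'
from h import *
a=go(.531,.0665,.0855,108)
E
```

```text
-> (0.531, 0.0665, 0.0855, np.float64(108.0)) rot [-0.001  0.003  0.007] cm [ 0.15 -0.02  3.59]
```

Emit:
arm_command:
  deltas:
    - [0,0,0,0.1,0,0.5,0]
    - [0,0.003,0,0.1,0,1.2,0]
    - [0,0.003,0,0.15,0,2,0]
    - [0,0.003,0,0.15,0,2.7,0]
    - [0,0.003,0,0.15,0,3.1,0]
    - [0,0.003,0,0.15,0,3.3,0]
    - [0,0.003,0,0.15,0,3.45,0]
    - [0,0.003,0,0.15,0,3.5,0]

```text
time_s: 32.75
tcp_pos: [0.5305, 0.066, 0.0862]
ee_rot: [[-0.949, -0.315, -0.0], [-0.315, 0.949, -0.001], [0.0, -0.001, -1.0]]
wrist_force: [-0.2, -0.7, -0.6]
gripper_width: 0.637
gripper_force: 30.0
```

Emit:
arm_command:
  deltas:
    - [0,0,0,0,0,0.04,0]
    - [0,0,0,0,0,0.1,0]
    - [0,0,0,0,0,0.1,0]
    - [0,0,0,0,0,0.1,0]

```text
time_s: 33.08
tcp_pos: [0.5306, 0.0661, 0.0856]
ee_rot: [[-0.949, -0.315, 0.0], [-0.315, 0.949, -0.0], [-0.0, -0.001, -1.0]]
wrist_force: [0.4, -0.6, -1.9]
gripper_width: 0.636
gripper_force: 30.0
```

Emit:
arm_command:
  deltas:
    - [0,0,0,0,0,0.05,0]
    - [0,0,0,0,0,0.1,0]
    - [0,0,0,0,0,0.15,0]
    - [0,0,0,0,0,0.15,0]

```text
time_s: 33.42
tcp_pos: [0.5317, 0.0664, 0.0854]
ee_rot: [[-0.949, -0.315, 0.003], [-0.315, 0.949, 0.0], [-0.003, -0.001, -1.0]]
wrist_force: [-0.0, -0.8, 5.5]
gripper_width: 0.637
gripper_force: 30.1
```

Contact. Release, rise, go to amber A and look.

Emit:
arm_command:
  deltas:
    - [0,0,0,0,0,-0.05,-0.3]
    - [0,0,0,0,0,-0.05,-0.5]
    - [0,0,0,0,0,-0.05,-0.8]
    - [0,0,0,0,0,-0.05,-1]
    - [0,0,0,0,0,-0.05,-1]
    - [0,0,0,0,0,-0.05,-1]
    - [0,0,0,0,0,-0.5,-1]
    - [0,0,0,0,0,-2,-1]

```text
time_s: 34.08
tcp_pos: [0.5289, 0.0655, 0.1022]
ee_rot: [[-0.949, -0.314, -0.005], [-0.314, 0.949, -0.002], [0.005, -0.001, -1.0]]
wrist_force: [0.4, -0.4, 0.1]
gripper_width: 0.985
gripper_force: 0.0
```

Emit:
arm_command:
  deltas:
    - [0,0,0,0,0,-2,-1]
    - [0,0,0,0,0,-5,-1]
    - [0,0,0,0,0,-7.5,-1]
    - [0,0,0,0,0,-8.5,-1]
    - [0,0,0,0,0,-8.5,-1]
    - [0,0,0,0,0,-8.5,-1]

```text
time_s: 34.58
tcp_pos: [0.53, 0.0661, 0.1886]
ee_rot: [[-0.949, -0.314, -0.0], [-0.314, 0.949, 0.0], [0.0, 0.0, -1.0]]
wrist_force: [0.5, -0.2, -0.2]
gripper_width: 1.001
gripper_force: 0.0
```

```bash
python3 - <<'E'
from h import *
c=cam('side')
for nm,lo,hi in(('r',(0,175,100),(5,255,255)),('y',(22,150,120),(35,255,255))):
    for a,b,ce in blobs(c,lo,hi,(115,170,260,350),150): print(nm,a,b,ce.round(1),onplane(c,*ce,.06).round(3),onplane(c,*ce,.096).round(3))
a=go(.573,.2971,.18,110)
E
```

```text
r 361 [241, 184, 19, 24] [250.6 195.4] [0.557 0.03  0.06 ] [0.532 0.078 0.096]
y 556 [166, 245, 29, 24] [180.2 256.5] [0.577 0.297 0.06 ] [0.551 0.329 0.096]
y 777 [183, 296, 32, 30] [198.3 310.4] [0.466 0.397 0.06 ] [0.447 0.424 0.096]
-> (0.573, 0.2971, 0.18, np.float64(110.0)) rot [-0.    -0.003 -0.029] cm [-11.4   20.58   0.73]
```

Amber A has not moved. Go to it.

Emit:
arm_command:
  deltas:
    - [0,0,-0.029,-1.2,2,0,-1]
    - [0,0,-0.029,-3.2,5.5,0,-1]
    - [0,0,-0.029,-5.2,9.2,0.2,-1]
    - [0,0,-0.029,-7.2,12.9,0.4,-1]
    - [0,0,-0.029,-9.2,16.5,0.6,-1]
    - [0,0,-0.029,-10.8,19.4,0.7,-1]
    - [0,0,-0.029,-11.4,20.6,0.7,-1]
    - [0,0,-0.029,-11.4,20.6,0.7,-1]

```text
time_s: 35.3
tcp_pos: [0.5731, 0.3001, 0.1784]
ee_rot: [[-0.939, -0.345, -0.003], [-0.345, 0.939, -0.003], [0.004, -0.002, -1.0]]
wrist_force: [0.8, 0.8, -0.2]
gripper_width: 1.001
gripper_force: 0.0
```

Emit:
arm_command:
  deltas:
    - [0,0,0,0,0,1,-1]
    - [0,0,0,0,0,3,-1]
    - [0,0,0,0,0,5,-1]
    - [0,0,0,0,0,6.5,-1]
    - [0,0,0,0,0,7.5,-1]
    - [0,0,0,0,0,8,-1]
    - [0,0,0,0,0,8,-1]
    - [0,0,0,0,0,8,-1]

```text
time_s: 35.97
tcp_pos: [0.5741, 0.297, 0.1021]
ee_rot: [[-0.94, -0.342, 0.0], [-0.342, 0.94, -0.001], [-0.0, -0.001, -1.0]]
wrist_force: [0.4, 0.1, 0.3]
gripper_width: 0.996
gripper_force: 0.0
```

```bash
python3 - <<'E'
from h import *
a=go(.573,.2971,.049,110)
E
```

```text
-> (0.573, 0.2971, 0.049, np.float64(110.0)) rot [-0.001  0.    -0.   ] cm [0.1  0.05 5.31]
```

Emit:
arm_command:
  deltas:
    - [0,0,0,0.1,0,1,-1]
    - [0,0,0,0.1,0,2.4,-1]
    - [0,0,0,0.1,0,3.8,-1]
    - [0,0,0,0.1,0,4.8,-1]
    - [0,0,0,0.1,0,5.3,-1]
    - [0,0,0,0.1,0,5.3,-1]
    - [0,0,0,0.1,0,5.3,-1]

```text
time_s: 36.55
tcp_pos: [0.5731, 0.2972, 0.049]
ee_rot: [[-0.94, -0.342, 0.0], [-0.342, 0.94, -0.001], [-0.0, -0.001, -1.0]]
wrist_force: [-0.0, 0.0, 0.6]
gripper_width: 1.002
gripper_force: 0.0
```

Emit:
arm_command:
  deltas:
    - [0,0,0,0,0,0,-0.6]
    - [0,0,0,0,0,0,-0.4]
    - [0,0,0,0,0,0,-0.3]
    - [0,0,0,0,0,0,-0.2]
    - [0,0,0,0,0,0,0]
    - [0,0,0,0,0,0,0]
    - [0,0,0,0,0,0,0]
    - [0,0,0,0,0,0,0]

```text
time_s: 37.22
tcp_pos: [0.5729, 0.2972, 0.049]
ee_rot: [[-0.94, -0.342, 0.0], [-0.342, 0.94, -0.0], [-0.0, -0.0, -1.0]]
wrist_force: [-0.0, 0.2, 0.6]
gripper_width: 0.638
gripper_force: 30.0
```

Emit:
arm_command:
  deltas:
    - [0,0,0,0,0,-0.5,0]
    - [0,0,0,0,0,-1.5,0]
    - [0,0,0,0,0,-4,0]
    - [0,0,0,0,0,-7,0]
    - [0,0,0,0,0,-10.5,0]
    - [0,0,0,0,0,-13,0]
    - [0,0,0,0,0,-14.5,0]
    - [0,0,0,0,0,-14.5,0]

```text
time_s: 37.88
tcp_pos: [0.5747, 0.2982, 0.1992]
ee_rot: [[-0.939, -0.343, 0.008], [-0.343, 0.939, 0.005], [-0.009, 0.002, -1.0]]
wrist_force: [-0.5, 0.6, -2.2]
gripper_width: 0.637
gripper_force: 30.0
```

```bash
python3 - <<'E'
from h import *
a=go(.5163,-.1272,.19,63.5); print(np.round(sense()['joints'],0))
E
```

```text
-> (0.5163, -0.1272, 0.19, np.float64(63.5)) rot [0.005 0.008 0.812] cm [ 20.07 -37.97   0.68]
[  42.   26.   -0.    0.  -64. -112.]
```

Emit:
arm_command:
  deltas:
    - [0,0,0.06,0.8,-1.5,0,0]
    - [0,0,0.13,2.3,-4.4,0,0]
    - [0,0,0.21,4.1,-7.8,0,0]
    - [0,0,0.3,5.9,-11.2,0,0]
    - [0,0,0.39,7.7,-14.6,0,0]
    - [0,0,0.48,9.4,-17.8,0,0]
    - [0,0,0.56,10.8,-20.4,0,0]
    - [0,0,0.6,11.6,-22,0,0]

```text
time_s: 38.55
tcp_pos: [0.5369, 0.0477, 0.1926]
ee_rot: [[-0.967, 0.254, -0.004], [0.254, 0.967, -0.001], [0.003, -0.002, -1.0]]
wrist_force: [1.5, 0.8, -2.3]
gripper_width: 0.635
gripper_force: 30.0
```

Emit:
arm_command:
  deltas:
    - [0,0,0,0,0,0,0]
    - [0,0,0,0,0,0,0]
    - [0,0,0,0,0,0,0]

```text
time_s: 38.8
tcp_pos: [0.5389, 0.051, 0.1933]
ee_rot: [[-0.969, 0.248, -0.001], [0.248, 0.969, -0.001], [0.001, -0.001, -1.0]]
wrist_force: [0.7, 0.1, -2.4]
gripper_width: 0.637
gripper_force: 30.0
```

```bash
python3 - <<'E'
from h import *
a=go(.5163,-.1272,.18,63.5)
E
```

```text
-> (0.5163, -0.1272, 0.18, np.float64(63.5)) rot [-0.001 -0.001  0.212] cm [ -2.22 -17.83   1.34]
```

Emit:
arm_command:
  deltas:
    - [0,0,0.04,-0.3,-2,0,0]
    - [0,0,0.09,-0.8,-5.5,0.2,0]
    - [0,0,0.14,-1.3,-9.5,0.5,0]
    - [0,0,0.19,-1.8,-13.3,0.9,0]
    - [0,0,0.212,-2.1,-16.4,1.2,0]
    - [0,0,0.212,-2.2,-17.8,1.3,0]
    - [0,0,0.212,-2.2,-17.8,1.3,0]
    - [0,0,0.212,-2.2,-17.8,1.3,0]

```text
time_s: 39.47
tcp_pos: [0.5165, -0.1268, 0.1805]
ee_rot: [[-0.895, 0.447, -0.001], [0.447, 0.895, -0.0], [0.0, -0.001, -1.0]]
wrist_force: [0.2, -0.3, -1.9]
gripper_width: 0.637
gripper_force: 30.0
```

Emit:
arm_command:
  deltas:
    - [0,0,0,0,0,1,0]
    - [0,0,0,0,0,2.3,0]
    - [0,0,0,0,0,3.8,0]
    - [0,0,0,0,0,5,0]
    - [0,0,0,0,0,5.8,0]
    - [0,0,0,0,0,6,0]
    - [0,0,0,0,0,6,0]
    - [0,0,0,0,0,6,0]

```text
time_s: 40.13
tcp_pos: [0.5169, -0.1267, 0.1214]
ee_rot: [[-0.895, 0.445, 0.001], [0.445, 0.895, -0.001], [-0.001, -0.0, -1.0]]
wrist_force: [-0.0, -0.0, -2.0]
gripper_width: 0.637
gripper_force: 30.0
```

```bash
python3 - <<'E'
from h import *
a=go(.5163,-.1272,.085,63.5)
E
```

```text
-> (0.5163, -0.1272, 0.085, np.float64(63.5)) rot [-0.     0.001  0.001] cm [ 0.04 -0.07  3.64]
```

Emit:
arm_command:
  deltas:
    - [0,0,0,0,0,0.5,0]
    - [0,0,0,0,-0.05,1.2,0]
    - [0,0,0,0,-0.05,2,0]
    - [0,0,0,0,-0.05,2.7,0]
    - [0,0,0,0,-0.05,3.1,0]
    - [0,0,0,0,-0.05,3.35,0]
    - [0,0,0,0,-0.05,3.5,0]
    - [0,0,0,0,-0.05,3.55,0]

```text
time_s: 40.8
tcp_pos: [0.516, -0.1277, 0.0852]
ee_rot: [[-0.895, 0.446, -0.0], [0.447, 0.895, -0.001], [0.0, -0.001, -1.0]]
wrist_force: [-0.0, -0.4, -2.4]
gripper_width: 0.639
gripper_force: 30.0
```

Emit:
arm_command:
  deltas:
    - [0,0,0,0,0,0.05,0]
    - [0,0,0,0,0,0.1,0]
    - [0,0,0,0,0,0.14,0]
    - [0,0,0,0,0,0.14,0]
    - [0,0,0,0,0,0.14,0]

```text
time_s: 41.22
tcp_pos: [0.5166, -0.1278, 0.0849]
ee_rot: [[-0.895, 0.446, 0.001], [0.446, 0.895, -0.001], [-0.002, -0.0, -1.0]]
wrist_force: [-0.6, -0.4, 3.3]
gripper_width: 0.638
gripper_force: 30.0
```

Emit:
arm_command:
  deltas:
    - [0,0,0,0,0,0,-0.3]
    - [0,0,0,0,0,0,-0.5]
    - [0,0,0,0,0,0,-0.8]
    - [0,0,0,0,0,0,-1]
    - [0,0,0,0,0,0,-1]
    - [0,0,0,0,0,0,-1]
    - [0,0,0,0,0,-0.5,-1]
    - [0,0,0,0,0,-2,-1]

```text
time_s: 41.88
tcp_pos: [0.5145, -0.1276, 0.1026]
ee_rot: [[-0.895, 0.447, -0.005], [0.447, 0.895, -0.0], [0.004, -0.003, -1.0]]
wrist_force: [0.1, 1.1, -0.3]
gripper_width: 0.984
gripper_force: 0.0
```

Emit:
arm_command:
  deltas:
    - [0,0,0,0,0,-2,-1]
    - [0,0,0,0,0,-5,-1]
    - [0,0,0,0,0,-7.5,-1]
    - [0,0,0,0,0,-8.5,-1]
    - [0,0,0,0,0,-8.5,-1]
    - [0,0,0,0,0,-8.5,-1]

```text
time_s: 42.38
tcp_pos: [0.5157, -0.1274, 0.1889]
ee_rot: [[-0.895, 0.447, 0.0], [0.447, 0.895, 0.0], [-0.0, 0.0, -1.0]]
wrist_force: [0.5, -0.2, -0.3]
gripper_width: 0.998
gripper_force: 0.0
```

```bash
python3 - <<'E'
from look import *
a=go(.4636,.3973,.18,150)
E
```

```text
tcp [ 0.5151 -0.1274  0.1878]
yel 430 [85, 214, 24, 23] [0.4636 0.3973]
crate empty 407 [409, 179, 23, 23] [ 0.5669 -0.3951]
crate empty 270 [378, 193, 16, 23] [ 0.5288 -0.3087]
crate empty 424 [408, 217, 23, 23] [ 0.4744 -0.3869]
-> (0.4636, 0.3973, 0.18, np.float64(150.0)) rot [ 1.000e-03 -2.000e-03 -1.511e+00] cm [28.05 44.64  0.8 ]
```

Emit:
arm_command:
  deltas:
    - [0,0,-0.08,1,1.6,0,-1]
    - [0,0,-0.18,3,4.8,0,-1]
    - [0,0,-0.29,5.1,8.1,0,-1]
    - [0,0,-0.4,7.2,11.4,0,-1]
    - [0,0,-0.51,9.3,14.8,0,-1]
    - [0,0,-0.62,11.4,18.2,0,-1]
    - [0,0,-0.73,13.5,21.5,0,-1]
    - [0,0,-0.84,15.5,24.7,0,-1]

```text
time_s: 43.1
tcp_pos: [0.4861, 0.1641, 0.187]
ee_rot: [[-0.928, -0.374, -0.003], [-0.374, 0.928, -0.003], [0.004, -0.001, -1.0]]
wrist_force: [1.6, -0.2, 0.6]
gripper_width: 0.999
gripper_force: 0.0
```

Emit:
arm_command:
  deltas:
    - [0,0,0,0,0,0,-1]
    - [0,0,0,0,0,0,-1]
    - [0,0,0,0,0,0,-1]

```text
time_s: 43.35
tcp_pos: [0.4867, 0.1622, 0.1873]
ee_rot: [[-0.93, -0.368, -0.003], [-0.368, 0.93, -0.003], [0.004, -0.001, -1.0]]
wrist_force: [-0.4, -0.6, -0.0]
gripper_width: 0.996
gripper_force: 0.0
```

```bash
python3 - <<'E'
from h import *
a=go(.4636,.3973,.18,150)
E
```

```text
-> (0.4636, 0.3973, 0.18, np.float64(150.0)) rot [ 0.    -0.004 -0.67 ] cm [-6.51 22.71  0.67]
```

Emit:
arm_command:
  deltas:
    - [0,0,-0.08,-0.6,2,0,-1]
    - [0,0,-0.18,-1.6,5.5,0.1,-1]
    - [0,0,-0.29,-2.7,9.3,0.2,-1]
    - [0,0,-0.4,-3.8,13.1,0.3,-1]
    - [0,0,-0.5,-4.9,17,0.4,-1]
    - [0,0,-0.6,-5.9,20.5,0.5,-1]
    - [0,-0.004,-0.66,-6.5,22.7,0.6,-1]
    - [0,-0.004,-0.67,-6.5,22.7,0.6,-1]

```text
time_s: 44.02
tcp_pos: [0.4645, 0.3999, 0.1811]
ee_rot: [[-0.497, -0.868, 0.002], [-0.868, 0.497, 0.001], [-0.002, -0.001, -1.0]]
wrist_force: [-0.3, 0.0, -0.0]
gripper_width: 0.995
gripper_force: 0.0
```

Emit:
arm_command:
  deltas:
    - [0,0,0,0,0,1,-1]
    - [0,0,0,0,0,3,-1]
    - [0,0,0,0,0,5,-1]
    - [0,0,0,0,0,6.5,-1]
    - [0,0,0,0,0,7.5,-1]
    - [0,0,0,0,0,8,-1]
    - [0,0,0,0,0,8,-1]
    - [0,0,0,0,0,8,-1]

```text
time_s: 44.68
tcp_pos: [0.4653, 0.3972, 0.1032]
ee_rot: [[-0.501, -0.865, 0.003], [-0.865, 0.501, 0.002], [-0.004, -0.002, -1.0]]
wrist_force: [-0.4, 0.2, -0.4]
gripper_width: 1.002
gripper_force: 0.0
```

```bash
python3 - <<'E'
from h import *
a=go(.4636,.3973,.049,150)
c=cam('side')
for a,b,ce in blobs(c,(22,150,120),(35,255,255),(115,220,260,350),150): print(a,b,ce.round(1))
E
```

```text
-> (0.4636, 0.3973, 0.049, np.float64(150.0)) rot [-0.002  0.004 -0.001] cm [0.09 0.16 5.41]
393 [183, 299, 23, 27] [192.6 314. ]
```

Emit:
arm_command:
  deltas:
    - [0,0,0,0.1,0.15,1,-1]
    - [0,0.004,0,0.1,0.15,2.4,-1]
    - [0,0.004,0,0.1,0.15,3.8,-1]
    - [0,0.004,0,0.1,0.15,4.8,-1]
    - [0,0.004,0,0.1,0.15,5.4,-1]
    - [0,0.004,0,0.1,0.15,5.4,-1]
    - [0,0.004,0,0.1,0.15,5.4,-1]

```text
time_s: 45.32
tcp_pos: [0.463, 0.3977, 0.0484]
ee_rot: [[-0.5, -0.866, 0.001], [-0.866, 0.5, -0.002], [0.002, -0.002, -1.0]]
wrist_force: [-0.1, -0.4, 0.5]
gripper_width: 0.998
gripper_force: 0.0
```

Emit:
arm_command:
  deltas:
    - [0,0,0,0,0,0,-0.6]
    - [0,0,0,0,0,0,-0.4]
    - [0,0,0,0,0,0,-0.3]
    - [0,0,0,0,0,0,-0.2]
    - [0,0,0,0,0,0,0]
    - [0,0,0,0,0,0,0]
    - [0,0,0,0,0,0,0]
    - [0,0,0,0,0,0,0]

```text
time_s: 45.98
tcp_pos: [0.4633, 0.3978, 0.0491]
ee_rot: [[-0.5, -0.866, 0.001], [-0.866, 0.5, -0.001], [0.0, -0.002, -1.0]]
wrist_force: [1.0, -0.4, 1.6]
gripper_width: 0.634
gripper_force: 30.0
```

Emit:
arm_command:
  deltas:
    - [0,0,0,0,0,-0.5,0]
    - [0,0,0,0,0,-1.5,0]
    - [0,0,0,0,0,-4,0]
    - [0,0,0,0,0,-7,0]
    - [0,0,0,0,0,-10.5,0]
    - [0,0,0,0,0,-13,0]
    - [0,0,0,0,0,-14.5,0]
    - [0,0,0,0,0,-14.5,0]

```text
time_s: 46.65
tcp_pos: [0.4642, 0.3995, 0.199]
ee_rot: [[-0.499, -0.866, 0.007], [-0.866, 0.499, 0.005], [-0.008, -0.003, -1.0]]
wrist_force: [0.3, 0.4, -1.6]
gripper_width: 0.637
gripper_force: 30.0
```

```bash
python3 - <<'E'
from look import *
a=go(.470,.0135,.19,153.2)
E
```

```text
tcp [0.4632 0.3986 0.196 ]
crate empty 406 [409, 179, 23, 23] [ 0.5669 -0.3951]
crate empty 415 [371, 193, 23, 23] [ 0.5302 -0.3004]
crate empty 426 [408, 217, 23, 23] [ 0.4743 -0.3868]
red on plate 367 [221, 188, 23, 22] [0.5303 0.0658]
red on plate 428 [273, 219, 24, 23] [ 0.4598 -0.0602]
-> (0.47, 0.0135, 0.19, np.float64(153.2)) rot [-0.002  0.004 -0.056] cm [ 33.02 -19.85   0.51]
```

Emit:
arm_command:
  deltas:
    - [0,0,-0.01,1.3,-0.8,0,0]
    - [0,0,-0.02,4,-2.4,0,0]
    - [0,0,-0.03,7.2,-4.3,0,0]
    - [0,0,-0.04,10.5,-6.3,0,0]
    - [0,0,-0.05,13.8,-8.3,0,0]
    - [0,0,-0.056,16.8,-10.1,0,0]
    - [0,0,-0.056,19.2,-11.5,0,0]
    - [0,0,-0.056,20.5,-12.3,0,0]

```text
time_s: 47.37
tcp_pos: [0.4648, 0.1553, 0.1922]
ee_rot: [[-0.453, -0.891, -0.004], [-0.891, 0.453, -0.004], [0.005, 0.002, -1.0]]
wrist_force: [0.0, -0.0, -1.7]
gripper_width: 0.636
gripper_force: 30.0
```

Emit:
arm_command:
  deltas:
    - [0,0,0,0,0,0,0]
    - [0,0,0,0,0,0,0]
    - [0,0,0,0,0,0,0]

```text
time_s: 47.62
tcp_pos: [0.4666, 0.1592, 0.1933]
ee_rot: [[-0.451, -0.893, -0.0], [-0.893, 0.451, -0.002], [0.002, -0.001, -1.0]]
wrist_force: [0.5, 0.4, -1.8]
gripper_width: 0.634
gripper_force: 30.0
```

```bash
python3 - <<'E'
from h import *
a=go(.470,.0135,.18,153.2)
E
```

```text
-> (0.47, 0.0135, 0.18, np.float64(153.2)) rot [-0.001 -0.002  0.   ] cm [12.85 -6.87  1.36]
```

Emit:
arm_command:
  deltas:
    - [0,0,0,1.5,-0.8,0,0]
    - [0,0,0,4.2,-2.2,0.3,0]
    - [0,0,0,7.2,-3.9,0.7,0]
    - [0,0,0,10,-5.4,1.1,0]
    - [0,0,0,12.1,-6.5,1.3,0]
    - [0,0,0,12.8,-6.9,1.3,0]
    - [0,0,0,12.8,-6.9,1.3,0]
    - [0,0,0,12.8,-6.9,1.3,0]

```text
time_s: 48.28
tcp_pos: [0.4713, 0.0143, 0.1812]
ee_rot: [[-0.451, -0.893, 0.001], [-0.893, 0.451, -0.001], [0.001, -0.002, -1.0]]
wrist_force: [0.4, 0.8, -2.1]
gripper_width: 0.635
gripper_force: 30.0
```

Emit:
arm_command:
  deltas:
    - [0,0,0,0,0,1,0]
    - [0,0,0,0,0,2.3,0]
    - [0,0,0,0,0,3.8,0]
    - [0,0,0,0,0,5,0]
    - [0,0,0,0,0,5.8,0]
    - [0,0,0,0,0,6,0]
    - [0,0,0,0,0,6,0]
    - [0,0,0,0,0,6,0]

```text
time_s: 48.95
tcp_pos: [0.4715, 0.0142, 0.1219]
ee_rot: [[-0.45, -0.893, 0.002], [-0.893, 0.45, -0.001], [0.0, -0.002, -1.0]]
wrist_force: [0.0, 0.5, -2.3]
gripper_width: 0.636
gripper_force: 30.0
```

```bash
python3 - <<'E'
from h import *
a=go(.470,.0135,.085,153.2)
E
```

```text
-> (0.47, 0.0135, 0.085, np.float64(153.2)) rot [-0.002 -0.     0.001] cm [0.13 0.12 3.69]
```

Emit:
arm_command:
  deltas:
    - [0,0,0,0.1,0.1,0.5,0]
    - [0,0,0,0.1,0.1,1.2,0]
    - [0,0,0,0.1,0.1,2,0]
    - [0,0,0,0.1,0.1,2.7,0]
    - [0,0,0,0.1,0.1,3.1,0]
    - [0,0,0,0.1,0.1,3.35,0]
    - [0,0,0,0.1,0.1,3.5,0]
    - [0,0,0,0.1,0.1,3.6,0]

```text
time_s: 49.62
tcp_pos: [0.4697, 0.0129, 0.0851]
ee_rot: [[-0.451, -0.893, 0.001], [-0.893, 0.451, -0.002], [0.001, -0.001, -1.0]]
wrist_force: [-0.2, -0.1, -2.1]
gripper_width: 0.639
gripper_force: 30.0
```

Emit:
arm_command:
  deltas:
    - [0,0,0,0,0,0.05,0]
    - [0,0,0,0,0,0.1,0]
    - [0,0,0,0,0,0.14,0]
    - [0,0,0,0,0,0.14,0]
    - [0,0,0,0,0,0.14,0]

```text
time_s: 50.03
tcp_pos: [0.4698, 0.0131, 0.0851]
ee_rot: [[-0.451, -0.893, 0.002], [-0.893, 0.451, -0.001], [0.0, -0.002, -1.0]]
wrist_force: [-2.7, 0.9, 6.1]
gripper_width: 0.633
gripper_force: 30.0
```

Emit:
arm_command:
  deltas:
    - [0,0,0,0,0,-0.05,-0.3]
    - [0,0,0,0,0,-0.05,-0.5]
    - [0,0,0,0,0,-0.05,-0.8]
    - [0,0,0,0,0,-0.05,-1]
    - [0,0,0,0,0,-0.05,-1]
    - [0,0,0,0,0,-0.05,-1]
    - [0,0,0,0,0,-0.5,-1]
    - [0,0,0,0,0,-2,-1]

```text
time_s: 50.7
tcp_pos: [0.4681, 0.0126, 0.1026]
ee_rot: [[-0.451, -0.892, -0.004], [-0.892, 0.451, -0.003], [0.004, 0.002, -1.0]]
wrist_force: [-0.0, 0.0, -0.1]
gripper_width: 0.986
gripper_force: 0.0
```

Emit:
arm_command:
  deltas:
    - [0,0,0,0,0,-2,-1]
    - [0,0,0,0,0,-5,-1]
    - [0,0,0,0,0,-7.5,-1]
    - [0,0,0,0,0,-8.5,-1]
    - [0,0,0,0,0,-8.5,-1]
    - [0,0,0,0,0,-8.5,-1]

```text
time_s: 51.2
tcp_pos: [0.4694, 0.0132, 0.1893]
ee_rot: [[-0.451, -0.893, 0.002], [-0.893, 0.451, -0.001], [-0.0, -0.002, -1.0]]
wrist_force: [-0.7, 0.2, -0.4]
gripper_width: 0.997
gripper_force: 0.0
```

```bash
python3 - <<'E'
from h import *
a=go(.689,-.043,.18,85.7)
E
```

```text
-> (0.689, -0.043, 0.18, np.float64(85.7)) rot [-2.000e-03  1.000e-03  1.178e+00] cm [ -4.89 -22.14   0.97]
```

Emit:
arm_command:
  deltas:
    - [0,0,0.07,-0.4,-1.6,0,-1]
    - [0,0,0.17,-1,-4.2,0,-1]
    - [0,0,0.28,-1.7,-7.2,0,-1]
    - [0,0,0.39,-2.4,-10.2,0,-1]
    - [0,0,0.5,-3.1,-13.4,0,-1]
    - [0,0,0.61,-3.8,-16.6,0,-1]
    - [0,0,0.72,-4.4,-19.6,0.4,-1]
    - [0,0,0.83,-4.9,-22.1,0.7,-1]

```text
time_s: 51.87
tcp_pos: [0.6898, -0.0435, 0.1792]
ee_rot: [[-0.965, -0.264, -0.003], [-0.264, 0.965, -0.002], [0.003, -0.001, -1.0]]
wrist_force: [-0.6, -0.1, 0.3]
gripper_width: 0.995
gripper_force: 0.0
```

Emit:
arm_command:
  deltas:
    - [0,0,0.1,0,0,0,-0.5]
    - [0,0,0.2,0,0,0,0]
    - [0,0,0.3,0,0,0,0.2]
    - [0,0,0.345,0,0,0,0.2]
    - [0,0,0.345,0,0,0,0.2]
    - [0,0,0.345,0,0,0,0.2]

```text
time_s: 52.37
tcp_pos: [0.6882, -0.0428, 0.1803]
ee_rot: [[-0.998, 0.071, -0.002], [0.071, 0.998, -0.002], [0.002, -0.002, -1.0]]
wrist_force: [-0.0, 0.5, -0.3]
gripper_width: 0.628
gripper_force: 0.0
```

```bash
python3 - <<'E'
from h import *
a=go(.689,-.043,.12,85.7)
c=cam('side'); im=c['pixels'][90:250,130:350]; cv2.imwrite('pics/s4.png',cv2.resize(im,None,fx=3,fy=3,interpolation=cv2.INTER_CUBIC))
print(sense()['gripper_width'], proj(c,[sense()['tcp_pos'],[.689,-.043,.106]]))
E
```

```text
-> (0.689, -0.043, 0.12, np.float64(85.7)) rot [-0.002 -0.002  0.004] cm [-0.1  -0.    6.03]
0.5822334146256017 [[219.09842752 127.90109171]
 [219.50288438 153.76931269]]
```

View pics/s4.png

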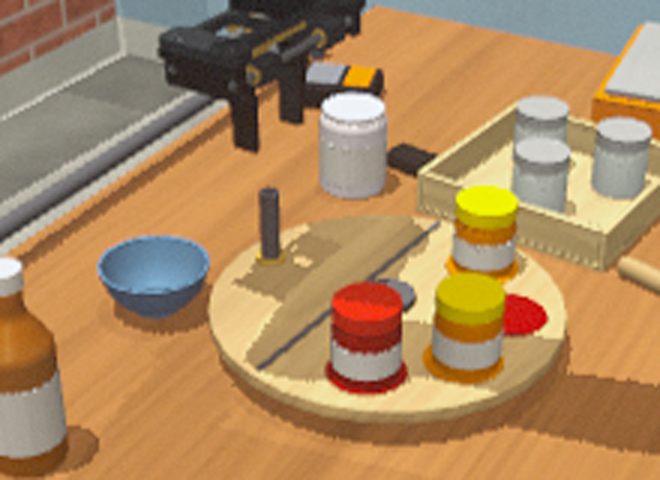

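The three jars stand centred on matching discs. The handle is at crop (269,222), with the gripper fingers straight above it at about (268,108).

Emit:
arm_command:
  deltas:
    - [0,0,0,0,0,1,0.1]
    - [0,0,0,-0.1,0,2.5,0.1]
    - [0,0,0,-0.1,0,4.2,0.1]
    - [0,0,0,-0.1,0,6,0.1]
    - [0,0,0,-0.1,0,7.6,0.1]
    - [0,0,0,-0.1,0,8.7,0.1]
    - [0,0,0,-0.1,0,9.2,0.1]
    - [0,0,0,-0.1,0,9.2,0.1]

```text
time_s: 53.08
tcp_pos: [0.6891, -0.043, 0.0884]
ee_rot: [[-0.997, 0.072, -0.002], [0.072, 0.997, -0.002], [0.002, -0.002, -1.0]]
wrist_force: [0.4, -0.3, 0.1]
gripper_width: 0.451
gripper_force: 0.0
```

Emit:
arm_command:
  deltas:
    - [0,0,0,0,0,0,0.2]
    - [0,0,0,0,0,0,0.3]
    - [0,0,0,0,0,0,0.4]
    - [0,0,0,0,0,0,0.45]
    - [0,0,0,0,0,0,0.45]
    - [0,0,0,0,0,0,0.45]

```text
time_s: 53.58
tcp_pos: [0.6901, -0.0429, 0.0908]
ee_rot: [[-0.997, 0.072, 0.002], [0.072, 0.997, -0.001], [-0.002, -0.001, -1.0]]
wrist_force: [-0.3, 0.4, -0.2]
gripper_width: 0.282
gripper_force: 0.0
```

```bash
python3 - <<'E'
from h import *
a=go(.689,-.043,.088,85.7); s=sense(); print(s['gripper_width'],s['gripper_force'],np.round(s['wrist_force'],1))
E
```

```text
-> (0.689, -0.043, 0.088, np.float64(85.7)) rot [-0.001  0.002  0.003] cm [ 0.11 -0.01  0.28]
0.28223438047162375 0.0 [-0.3  0.4 -0.2]
```

Emit:
arm_command:
  deltas:
    - [0,0,-0.009,0.02,0.11,0.1,0.45]
    - [0,0,-0.026,0.05,0.33,0.2,0.45]
    - [0,0,-0.061,0.1,0.76,0.2,0.45]
    - [0,0,-0.105,0.15,1.31,0.2,0.45]
    - [0,0,-0.153,0.24,1.9,0.2,0.45]
    - [0,0,-0.201,0.35,2.49,0.2,0.45]
    - [0,0,-0.249,0.48,3.08,0.2,0.45]
    - [0,0,-0.297,0.64,3.65,0.2,0.45]

```text
time_s: 54.25
tcp_pos: [0.6868, -0.0063, 0.0883]
ee_rot: [[-0.974, -0.227, 0.002], [-0.227, 0.974, -0.002], [-0.002, -0.003, -1.0]]
wrist_force: [2.1, -2.3, -0.5]
gripper_width: 0.271
gripper_force: 1.3
```

```bash
cat > k.py <<'E'
from h import *
def st():
    s=sense(); p=np.array(s['tcp_pos']); R=np.array(s['ee_rot']); d=p[:2]-[.563,-.0335]
    print('p',p.round(4),'r',np.hypot(*d).round(4),'ang',np.degrees(np.arctan2(d[1],d[0])).round(1),'psi',np.degrees(np.arctan2(R[1,1],R[0,1])).round(1),'F',np.round(s['wrist_force'],1),'w',round(s['gripper_width'],3))
    return s
st()
E
python3 k.py
```

```text
p [ 0.6868 -0.0063  0.0883] r 0.1267 ang 12.4 psi 103.1 F [ 2.1 -2.3 -0.5] w 0.271
```

Emit:
arm_command:
  deltas:
    - [0,0,-0.049,0.03,0.61,0,0.45]
    - [0,0,-0.098,0.08,1.22,0,0.45]
    - [0,0,-0.147,0.15,1.83,0,0.45]
    - [0,0,-0.196,0.25,2.44,0,0.45]
    - [0,0,-0.245,0.38,3.04,0,0.45]
    - [0,0,-0.295,0.54,3.63,0,0.45]
    - [0,0,-0.344,0.73,4.21,0,0.45]
    - [0,0,-0.393,0.95,4.78,0,0.45]

```text
time_s: 54.92
tcp_pos: [0.6668, 0.0385, 0.0883]
ee_rot: [[-0.813, -0.582, 0.003], [-0.582, 0.813, -0.002], [-0.001, -0.003, -1.0]]
wrist_force: [1.9, -1.8, -0.1]
gripper_width: 0.276
gripper_force: 0.9
```

Emit:
arm_command:
  deltas:
    - [0,0,-0.049,0.02,0.61,0,0.45]
    - [0,0,-0.098,0.06,1.22,0,0.45]
    - [0,0,-0.147,0.14,1.83,0,0.45]
    - [0,0,-0.196,0.24,2.44,0,0.45]
    - [0,0,-0.245,0.38,3.04,0,0.45]
    - [0,0,-0.295,0.54,3.63,0,0.45]
    - [0,0,-0.344,0.73,4.21,0,0.45]
    - [0,0,-0.393,0.95,4.78,0,0.45]

```text
time_s: 55.58
tcp_pos: [0.6305, 0.0723, 0.0879]
ee_rot: [[-0.528, -0.849, 0.001], [-0.849, 0.528, -0.001], [0.001, -0.002, -1.0]]
wrist_force: [-0.4, 0.5, 1.6]
gripper_width: 0.276
gripper_force: 0.0
```

```bash
python3 k.py
```

```text
p [0.6305 0.0723 0.0879] r 0.1255 ang 57.4 psi 148.1 F [-0.4  0.5  1.6] w 0.276
```

Emit:
arm_command:
  deltas:
    - [0,0,-0.049,0.02,0.61,0,0.45]
    - [0,0,-0.098,0.06,1.22,0,0.45]
    - [0,0,-0.147,0.14,1.83,0,0.45]
    - [0,0,-0.196,0.24,2.44,0,0.45]
    - [0,0,-0.245,0.38,3.04,0,0.45]
    - [0,0,-0.295,0.54,3.63,0,0.45]
    - [0,0,-0.344,0.73,4.21,0,0.45]
    - [0,0,-0.393,0.95,4.78,0,0.45]

```text
time_s: 56.25
tcp_pos: [0.5849, 0.0895, 0.088]
ee_rot: [[-0.162, -0.987, 0.001], [-0.987, 0.162, -0.001], [0.001, -0.001, -1.0]]
wrist_force: [0.5, 0.4, 0.6]
gripper_width: 0.273
gripper_force: 0.0
```

Emit:
arm_command:
  deltas:
    - [0,0,-0.049,0.02,0.61,0,0.45]
    - [0,0,-0.098,0.06,1.22,0,0.45]
    - [0,0,-0.147,0.14,1.83,0,0.45]
    - [0,0,-0.196,0.24,2.44,0,0.45]
    - [0,0,-0.245,0.38,3.04,0,0.45]
    - [0,0,-0.295,0.54,3.63,0,0.45]
    - [0,0,-0.344,0.73,4.21,0,0.45]
    - [0,0,-0.393,0.95,4.78,0,0.45]

```text
time_s: 56.92
tcp_pos: [0.5374, 0.0881, 0.0882]
ee_rot: [[0.228, -0.974, 0.004], [-0.974, -0.228, -0.001], [0.002, -0.003, -1.0]]
wrist_force: [1.9, -1.0, -2.1]
gripper_width: 0.275
gripper_force: 1.2
```

```bash
python3 k.py; python3 -c "
from h import *
cam('top','t5.png')"
```

```text
p [0.5374 0.0881 0.0882] r 0.1242 ang 101.9 psi -166.8 F [ 1.9 -1.  -2.1] w 0.275
```

View pics/t5.png

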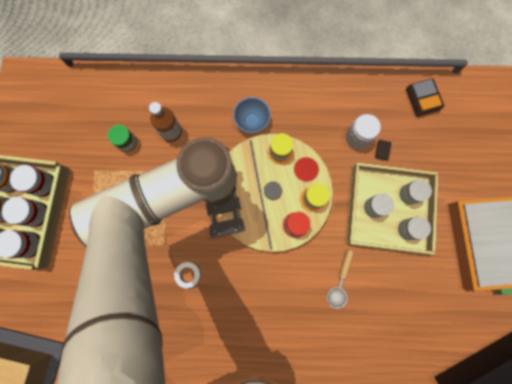

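The plate is about 106° round: jars at (281,145), (318,194) and (298,224) are still on their discs, and nothing else has moved. I continue turning.

Emit:
arm_command:
  deltas:
    - [0,0,-0.049,0.02,0.61,0,0.45]
    - [0,0,-0.098,0.06,1.22,0,0.45]
    - [0,0,-0.147,0.14,1.83,0,0.45]
    - [0,0,-0.196,0.24,2.44,0,0.45]
    - [0,0,-0.245,0.38,3.04,0,0.45]
    - [0,0,-0.295,0.54,3.63,0,0.45]
    - [0,0,-0.344,0.73,4.21,0,0.45]
    - [0,0,-0.393,0.95,4.78,0,0.45]

```text
time_s: 57.63
tcp_pos: [0.4932, 0.0682, 0.0884]
ee_rot: [[0.583, -0.813, 0.004], [-0.813, -0.583, -0.0], [0.003, -0.003, -1.0]]
wrist_force: [2.2, 0.9, -0.4]
gripper_width: 0.272
gripper_force: 0.8
```

Emit:
arm_command:
  deltas:
    - [0,0,-0.049,0.02,0.61,0,0.45]
    - [0,0,-0.098,0.06,1.22,0,0.45]
    - [0,0,-0.147,0.14,1.83,0,0.45]
    - [0,0,-0.196,0.24,2.44,0,0.45]
    - [0,0,-0.245,0.38,3.04,0,0.45]
    - [0,0,-0.295,0.54,3.63,0,0.45]
    - [0,0,-0.344,0.73,4.21,0,0.45]
    - [0,0,-0.393,0.95,4.78,0,0.45]

```text
time_s: 58.3
tcp_pos: [0.4585, 0.0322, 0.088]
ee_rot: [[0.849, -0.528, 0.001], [-0.528, -0.849, -0.001], [0.002, 0.001, -1.0]]
wrist_force: [0.9, -0.5, -0.6]
gripper_width: 0.276
gripper_force: 0.0
```

```bash
python3 k.py; python3 -c "
from h import *
print(np.round(sense()['joints'],1))"
```

```text
p [0.4585 0.0322 0.088 ] r 0.1234 ang 147.8 psi -121.9 F [ 0.9 -0.5 -0.6] w 0.276
[ 24.4  16.8 -33.9   0.2 -39.3  33.6]
```

Emit:
arm_command:
  deltas:
    - [0,0,-0.049,0.02,0.61,0,0.45]
    - [0,0,-0.098,0.05,1.22,0,0.45]
    - [0,0,-0.147,0.12,1.83,0,0.45]
    - [0,0,-0.196,0.2,2.44,0,0.45]
    - [0,0,-0.245,0.33,3.04,0,0.45]
    - [0,0,-0.29,0.48,3.55,0,0.45]
    - [0,0,-0.33,0.62,4.05,0,0.45]
    - [0,0,-0.365,0.78,4.45,0,0.45]

```text
time_s: 58.97
tcp_pos: [0.4416, -0.0098, 0.0881]
ee_rot: [[0.982, -0.191, 0.001], [-0.191, -0.982, -0.001], [0.001, 0.001, -1.0]]
wrist_force: [-0.7, 0.7, -0.5]
gripper_width: 0.273
gripper_force: 0.0
```

Emit:
arm_command:
  deltas:
    - [0,0,-0.025,0,0.3,0,0.45]
    - [0,0,-0.05,0.02,0.6,0,0.45]
    - [0,0,-0.07,0.04,0.85,0,0.45]
    - [0,0,-0.085,0.05,1.05,0,0.45]
    - [0,0,-0.095,0.06,1.2,0,0.45]
    - [0,0,-0.1,0.06,1.25,0,0.45]
    - [0,0,-0.1,0.06,1.25,0,0.45]
    - [0,0,-0.1,0.06,1.25,0,0.45]

```text
time_s: 59.63
tcp_pos: [0.44, -0.022, 0.088]
ee_rot: [[0.996, -0.093, 0.001], [-0.093, -0.996, -0.001], [0.001, 0.001, -1.0]]
wrist_force: [-0.1, 0.3, -0.1]
gripper_width: 0.274
gripper_force: 0.0
```

Emit:
arm_command:
  deltas:
    - [0,0,0,0,0,0,0.45]
    - [0,0,0,0,0,0,0.45]
    - [0,0,0,0,0,0,0.4]
    - [0,0,0,0,0,0,0.3]
    - [0,0,0,0,0,0,0.2]
    - [0,0,0,0,0,0,0.2]

```text
time_s: 60.13
tcp_pos: [0.4399, -0.022, 0.088]
ee_rot: [[0.996, -0.093, 0.001], [-0.093, -0.996, -0.001], [0.001, 0.001, -1.0]]
wrist_force: [-0.7, -0.1, 0.1]
gripper_width: 0.383
gripper_force: 0.0
```

```bash
python3 k.py; python3 -c "
from h import *
cam('side','s6.png')"
```

```text
p [ 0.4399 -0.022   0.088 ] r 0.1236 ang 174.7 psi -95.3 F [-0.7 -0.1  0.1] w 0.383
```

View pics/s6.png

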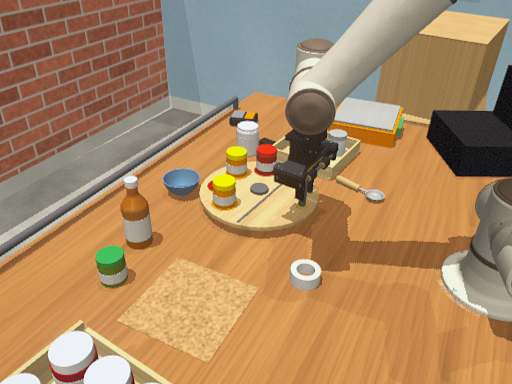

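The plate is round, and the jars at (237,160), (266,158) and (224,190) face the customers. The handle sits between the open fingers. I lift straight up and check.

Emit:
arm_command:
  deltas:
    - [0,0,0,0,0,-0.5,0.2]
    - [0,0,0,0,0,-2,0.2]
    - [0,0,0,0,0,-4.5,0.2]
    - [0,0,0,0,0,-7.5,0.2]
    - [0,0,0,0,0,-10.5,0.2]
    - [0,0,0,0,0,-13,0.2]
    - [0,0,0,0,0,-14,0.2]
    - [0,0,0,0,0,-14,0.2]

```text
time_s: 60.85
tcp_pos: [0.4414, -0.0215, 0.2314]
ee_rot: [[0.996, -0.093, 0.008], [-0.093, -0.996, 0.0], [0.008, -0.001, -1.0]]
wrist_force: [0.4, 0.3, -0.6]
gripper_width: 0.401
gripper_force: 0.0
```

Emit:
arm_command:
  deltas:
    - [0,0,0,0,2,0,0.2]
    - [0,0,0,0,6,0,0.2]
    - [0,0,0,0,10,0,0.2]
    - [0,0,0,0,14,0,0.2]
    - [0,0,0,0,18,0,0.2]
    - [0,0,0,0,21,0,0.2]
    - [0,0,0,0,22,0,0.2]
    - [0,0,0,0,22,0,0.2]

```text
time_s: 61.52
tcp_pos: [0.4182, -0.2426, 0.2269]
ee_rot: [[0.995, -0.097, -0.002], [-0.097, -0.995, -0.001], [-0.002, 0.001, -1.0]]
wrist_force: [-0.1, -0.3, 0.7]
gripper_width: 0.399
gripper_force: 0.0
```

```bash
python3 - <<'E'
from h import *
c=cam('top','t7.png'); C=np.array([.563,-.0335])
def pol(p): d=p[:2]-C; return np.hypot(*d).round(4),np.degrees(np.arctan2(d[1],d[0])).round(1)
for nm,lo,hi,z in(('red',(0,150,110),(6,255,255),.104),('yel',(22,150,120),(35,255,255),.104),('red@.036',(0,150,110),(6,255,255),.036)):
    for a,b,ce in blobs(c,lo,hi,(210,130,340,255),150): print(nm,a,b,pol(onplane(c,*ce,z)))
for base in [355.7]:
    print('seats',[base+o for o in(-67.5,-22.5,22.5,67.5)])
big=cv2.resize(c['pixels'][100:270,200:450],None,fx=3,fy=3,interpolation=cv2.INTER_CUBIC); cv2.imwrite('pics/t7c.png',big)
E
```

```text
red 406 [250, 142, 23, 22] (np.float64(0.0884), np.float64(21.1))
red 282 [303, 164, 24, 17] (np.float64(0.1067), np.float64(-70.1))
yel 398 [283, 137, 22, 23] (np.float64(0.1065), np.float64(-27.0))
yel 399 [225, 155, 23, 23] (np.float64(0.1051), np.float64(63.3))
red@.036 406 [250, 142, 23, 22] (np.float64(0.1065), np.float64(17.0))
red@.036 282 [303, 164, 24, 17] (np.float64(0.1232), np.float64(-65.0))
seats [288.2, 333.2, 378.2, 423.2]
```

View pics/t7c.png

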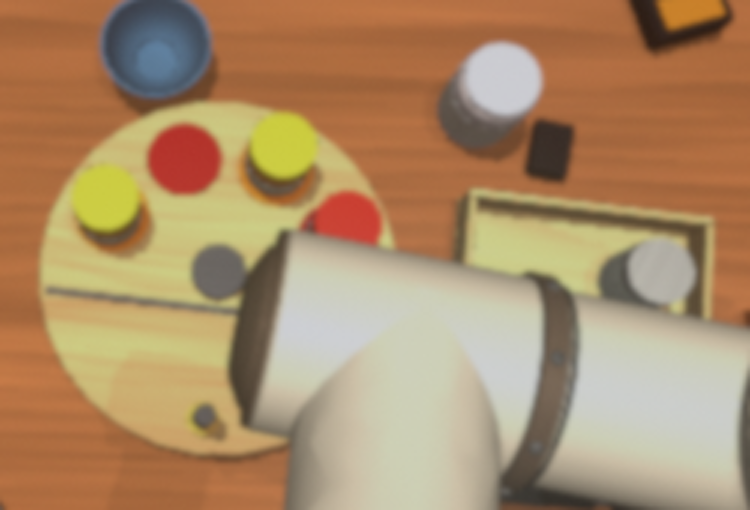

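Emit:
arm_command:
  deltas:
    - [0,0,0,-1,2,-1,0.2]
    - [0,0,0,-2,6,-1,0.2]
    - [0,0,0,-3,10,-1,0.2]
    - [0,0,0,-4,14,-1,0.2]
    - [0,0,0,-5,18,-1,0.2]
    - [0,0,0,-6,21,-1,0.2]
    - [0,0,0,-6,22,-1,0.2]
    - [0,0,0,-6,22,-1,0.2]

```text
time_s: 62.23
tcp_pos: [0.3389, -0.455, 0.2375]
ee_rot: [[0.995, -0.095, -0.0], [-0.095, -0.995, -0.001], [0.0, 0.001, -1.0]]
wrist_force: [0.4, -0.8, 0.3]
gripper_width: 0.398
gripper_force: 0.0
```

```bash
python3 - <<'E'
from h import *
c=cam('top'); s=cam('side')
im=np.vstack([c['pixels'][80:280,60:460],s['pixels'][100:300,80:480]]); cv2.imwrite('pics/f.png',cv2.resize(im,None,fx=1.45,fy=1.45))
C=np.array([.563,-.0335])
for nm,lo,hi in(('red',(0,150,110),(6,255,255)),('yel',(22,150,120),(35,255,255))):
    for a,b,ce in blobs(c,lo,hi,(210,130,340,255),150):
        d=onplane(c,*ce,.104)[:2]-C; print(nm,a,np.hypot(*d).round(4),np.degrees(np.arctan2(d[1],d[0])).round(1))
for a,b,ce in blobs(c,(0,0,130),(180,60,255),(345,165,440,255),150): print('e',a,onplane(c,*ce,.075).round(3))
E
```

```text
red 405 0.0883 21.1
red 391 0.1033 -73.3
yel 401 0.1063 -27.0
yel 401 0.105 63.3
e 406 [ 0.567 -0.395  0.075]
e 413 [ 0.53  -0.301  0.075]
e 422 [ 0.474 -0.387  0.075]
```

View pics/f.png

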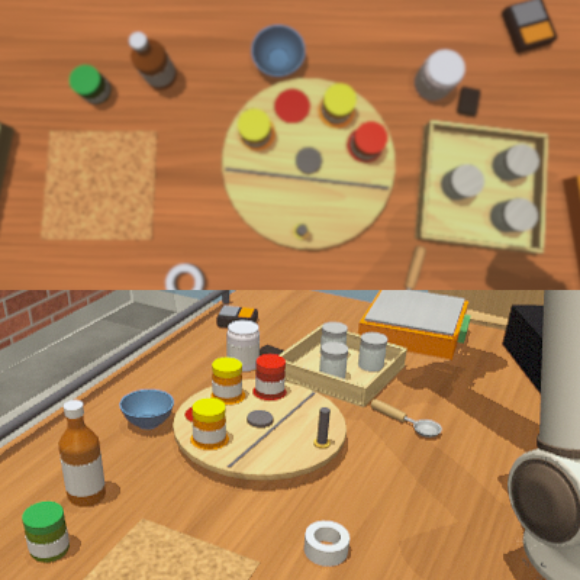

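All is in place: the jars are on their discs facing the customers, the empties are in the crate, and the arm is clear.

```bash
python3 -c "
from h import *
print(finish_job())"
```

```text
the job is handed in; nothing more can be done
None
```

The job is handed in: the final pictures show three empties in the crate, the red jar and both ambers on discs of their own colour, and the carousel turned half a turn to its detent, with nothing else on the counter visibly moved.

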